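# Roll a bearing sleeve up the ramp to its stop and lock it there

## Task

Push the steel bearing sleeve that lies at the foot of the wooden ramp slowly up the slope and over the crest until it rests against the stop, keeping behind it so that it never rolls back on its own; only push it gently, do not squeeze it, lift it or ram it. Then push the black knob of the keeper bar fully across, so that the bar stands behind the sleeve and locks it in. Leave the puller body, the pulley and the seal cup where they are.

Things in the scene. Friction and masses are not known exactly. Their poses are not given: they have to be found in the camera images.
- ramp: Fixed wooden ramp, 334 mm long (x -170 to 164 mm), 104 mm wide. Origin at shelf level under its middle; +x uphill, +y to the keeper's side, z up. Its lane is 88 mm wide, centred on y = 0. The lane floor is level, 12 mm high, from x = -170 to -70 mm, then climbs at 8 degrees to the crest. Rails 8 mm thick stand 12 mm above the floor on both sides. The foot end (-x) is open.
- crest (a point): Crest of the ramp, on the lane's centre line at ramp x = 100 mm, where the floor is 36 mm above the shelf. Beyond it the floor dips at 4 degrees down to the stop, so the sleeve, once over the crest, rolls to the stop by itself and stays.
- stop (a point): Point on the upright face of the wooden stop that the sleeve touches, at ramp x = 150 mm; the floor there is 32 mm high, the stop's top 78 mm. The seated sleeve's axis is at ramp x = 128 mm.
- sleeve: Polished steel bearing sleeve, a cylinder 44 mm in diameter and 82 mm long, bored at both ends, about 0.45 kg, smooth (friction about 0.35), lying across the lane on the level foot part of the ramp; it rolls freely. Origin at the middle of its axis; its own y is the axis, its x and z turn as it rolls.
- keeper (a joint): Sliding keeper bar: travel in m, 0 drawn fully back, 0.062 fully across the lane (hard end). It slides along the ramp's -y, square to the lane; it stays where it is left and takes about 1.5 N to move. At 0 to 0.012 (starts) it is clear of the lane.
- keeper_knob (a point): Middle of the keeper's upright black knob, 16 mm in diameter and 30 mm high (15 mm above and below this point), standing on a steel bar 10 mm wide and 12 mm high, which lies across the lane at ramp x = 98 mm. It is 77 mm above the shelf, at ramp y = 110 mm when drawn back, 48 mm when fully across. The bar's guide block: ramp x 78 to 118, y 54 to 168 mm, 58 mm high.
- puller: Bystander: orange plastic bearing puller body, 100 x 28 mm and 108 mm high, standing on its two arms. Origin at its underside.
- pulley: Bystander: grooved aluminium pulley lying flat, 68 mm in diameter, 32 mm high. Origin at its underside.
- seal_cup: Bystander: small black rubber bearing seal cup, 40 mm in diameter, 20 mm high. Origin at its underside.
- rack: Fixed wooden rack of angled slots with four steel rotor shafts, 230 x 160 mm and 95 mm high, beyond the top of the ramp. Origin at its underside; its shafts lie along its x.
Not all that is in view belongs to the job. Of the things that look like the sleeve, the smallest one is meant.

How it is judged:
By the outcome, as a careful person would: the job done as asked, in the order asked, and still so for the second after the job is handed in, with the robot touching nothing.
It also fails if it takes over 64 s, if anything falls off the work surface, if the arm or the gripper's body presses on something with over 40 N, if the wrist force passes 120 N, or if a joint passes its speed limit or range.

## Robot

A 6-joint arm with a two-finger parallel gripper is mounted at the origin on the work surface. World frame = base frame: x ahead of the robot, y to its left, z up, the work surface at z = 0. Lengths are in m, angles in rad, forces in N, time in s.
With the tool pointing down it reaches from about 0.35 to 0.85 m from the base axis. Payload 8.1 kg.
Tool frame: the origin (TCP) lies at the very end of the fingers, on their centre line; the grasp point (between the pads) lies 19 mm behind it (robot.pinch_z is the z of the grasp point in the tool frame, in m); z points along the fingers, y is the direction in which the jaws open and shut (so a half turn about z gives the same grasp; the last joint's range is limited). The gripper opens to 93 mm and grips with 3 to 60 N. Pads are 15 mm wide; open, the fingers measure 128 mm over their backs; the gripper's body (75 mm by 188 mm) begins 65 mm behind the grasp point.
Start: joints at [1.122, 0.13, 1.488, -0, 1.523, -0.085], TCP at [0.213, 0.561, 0.182] pointing down, gripper open.
Joint ranges: [-2.96, 2.96], [-0.89, 2.26], [0.02, 2.5], [-1.34, 4.48], [0, 2.73], [-2.66, 2.66]. Speed limits (rad/s): [2.39, 2.39, 2.79, 3.14, 3.14, 3.14].

## Interface

Orientations are given as a rotation vector (axis times angle).
In Python, from plant import robot gives the robot as it stands.
- The arm moves only by the tool drive_tool, never from a script. Its argument "steps" is a list of rows, each an object of numbers: "jaw": the opening, from 0 (shut) to 1 (fully open); "tx", "ty", "tz": the shift along the tool's x, y, z scaled (see below); "turn": the turn about the tool's z scaled (see below). A call has 1 to 12 rows; each row is the pose to reach, as a shift and turn from the pose commanded when the call began, along the tool's axes at that moment, turning the shorter way round; what a row does not reach only later rows make up. The controller multiplies each number of a shift by 0.3 m and each number of a turn by 180 degrees. A row lasts 1/10 s, in which the tool goes at most 50 mm and 8.59 degrees, less where a joint would pass 70% of its speed; a pose out of reach is approached as far as the arm can. A call with a number of a shift or a turn outside -1 to 1 is refused whole. A call with a gripper value outside its range is refused whole. The fingers move at their own pace and stop on an object; "force" is the grip in N (left out, the last holds). Time passes only in rows, so rows that repeat a pose let the fingers close. It gives the time, the measured TCP pose, the force and the opening at its end, in the units of the state.
- robot.read_state(): the state, without advancing time (a new reading comes with each control period).
- robot.read_camera(name): name is "scene" or "top"; returns (picture, depth): 384x512x3 uint8, blue, green, red; 384x512 float32, m along the optical axis (not along the pixel's ray), 0 where there is no reading.
- robot.get_calibration(name): a dict with "fx", "fy", "cx", "cy" (pixels), "k1" (the pictures are not rectified: a ray, as slopes to the right and down, at radius r is drawn at 1 + k1 r^2 times it, then the intrinsics apply), "eye" and "attitude" of the camera in the world. Camera axes: x right, y down, z forward; pixel columns grow to the right and rows downward; lengths in m; the calibration is good to about 2 mm. A picture is of the moment at which its call begins. get_calibration takes no time and is no camera call.
- robot.close_job(): hands the job in, once; it reports no verdict.
The state is a dict: "t": time; "q": joint angles; "dq": joint speeds; "joint_torque": joint torques, N m; "tool_pos": TCP position; "orientation": TCP orientation; "force": force on the tool from outside, world axes, zero at the start; "wrist_torque": the same for the moment, N m; "opening": finger opening in m.
Only numpy, scipy, OpenCV 4.12 (cv2) and the standard library are available. Lean on these libraries where they do the work, as an engineer would, in place of code of your own. Each camera call takes 0.05 s, during which the arm holds its last target.

## Working session

There is one attempt and no reset: what is moved stays moved. The work goes in short steps, Python scripts to look and compute and a tool call to move; the robot and the scene stay as the last step left them, time stands still between calls to the robot, and variables do not carry over. Pictures are saved under pics/ and viewed, and the job is handed in when it is done.

Besides the shell and the picture viewer there is one more tool, called after "Emit:" in YAML: its name, and indented under it one key for each argument. drive_tool: Moves the arm, as the interface text tells. Its arguments: {"type":"object","properties":{"steps":{"type":"array"},"force":{"type":"number"}},"required":["steps"]}

```bash
mkdir -p pics; ls; python3 - <<'E'
from plant import robot
import cv2,numpy as np
s=robot.read_state();print(s)
for n in("scene","top"):
    p,d=robot.read_camera(n);cv2.imwrite(f"pics/{n}0.png",p);np.savez(f"pics/{n}0.npz",p=p,d=d);print(n,robot.get_calibration(n))
print(robot.pinch_z)
E
```

```text
pics
{'t': 0.0, 'q': array([ 1.12159447e+00,  1.31171587e-01,  1.48925543e+00,  1.73855116e-06,
        1.52299792e+00, -8.53688159e-02]), 'dq': array([-1.19498873e-03, -1.74186517e-04,  9.73461619e-04, -4.20516286e-05,
       -1.92301192e-03, -1.54914267e-03]), 'joint_torque': array([-1.35536728e-03, -5.59880698e+01, -4.91736603e+01,  7.62802572e-02,
        3.63083789e-02, -2.41112293e-04]), 'tool_pos': array([0.2132025 , 0.56017062, 0.18109438]), 'orientation': array([-5.68272657e-01, -3.08927370e+00,  2.77478836e-03]), 'force': array([ 0.25396351,  0.34398175, -0.40780868]), 'wrist_torque': array([-0.00478683, -0.0302657 ,  0.00178851]), 'opening': 0.09290248310082}
scene {'fx': 479.82683483255164, 'fy': 479.82683483255164, 'cx': 259.6948108799106, 'cy': 183.4433103760036, 'k1': -0.19808763186963532, 'eye': array([ 1.16616149, -0.74472918,  1.08881613]), 'attitude': array([-2.29220672, -0.71814588,  0.28533677])}
top {'fx': 374.40942708897876, 'fy': 374.40942708897876, 'cx': 253.51304100267487, 'cy': 193.82817594433922, 'k1': -0.0566144071422516, 'eye': array([0.49448002, 0.0477318 , 1.19282366]), 'attitude': array([-2.19441436,  2.13950246, -0.12134747])}
-0.0188
```

View pics/scene0.png

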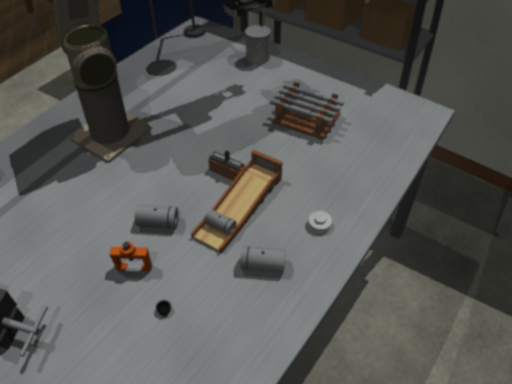

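View pics/top0.png

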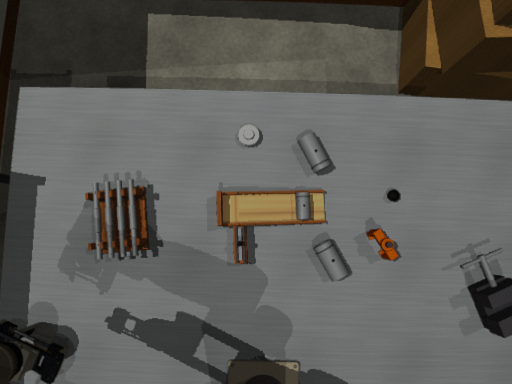

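The top view shows three sleeve-like cylinders: (305,205) on the ramp foot, (315,152) and (331,260) loose on the table. The one on the ramp foot is the smallest, and it matches the description. I'll enlarge it and measure.

```bash
cat > h.py <<'E'
import numpy as np,cv2
from plant import robot
from scipy.spatial.transform import Rotation as R
def ray(n,uv):
    c=robot.get_calibration(n);K=np.array([[c['fx'],0,c['cx']],[0,c['fy'],c['cy']],[0,0,1]])
    # undistort: fwd model 1+k1 r^2
    p=cv2.undistortPointsIter(np.array(uv,float).reshape(-1,1,2),K,np.array([c['k1'],0,0,0.]),None,None,(3,50,1e-10)).reshape(-1,2)
    Rm=R.from_rotvec(c['attitude']).as_matrix()
    return c['eye'],np.c_[p,np.ones(len(p))]@Rm.T
def onplane(n,uv,z):
    e,d=ray(n,uv);return e+d*((z-e[2])/d[:,2])[:,None]
def cloud(n,d):
    h,w=d.shape;v,u=np.mgrid[:h,:w]
    e,r=ray(n,np.c_[u.ravel(),v.ravel()]);return (e+r*d.ravel()[:,None]).reshape(h,w,3)
def proj(n,P):
    c=robot.get_calibration(n);K=np.array([[c['fx'],0,c['cx']],[0,c['fy'],c['cy']],[0,0,1]])
    Rm=R.from_rotvec(c['attitude']).as_matrix();r=cv2.Rodrigues(Rm.T)[0]
    return cv2.projectPoints(np.array(P,float).reshape(-1,1,3),r,-Rm.T@c['eye'],K,np.array([c['k1'],0,0,0.]))[0].reshape(-1,2)
E
python3 - <<'E'
from h import *
z=np.load('pics/top0.npz');p,d=z['p'],z['d'];X=cloud('top',d)
print(proj('top',X[205,305]))
for uv in [(305,205),(315,152),(331,260),(260,208),(315,208),(222,208),(241,245),(241,232),(393,196),(249,135),(150,300)]:
    print(uv,X[uv[1],uv[0]].round(4))
cv2.imwrite('pics/crop_top.png',cv2.resize(p[120:290,205:345],None,fx=3.5,fy=3.5,interpolation=cv2.INTER_CUBIC))
z=np.load('pics/scene0.npz');p=z['p'];cv2.imwrite('pics/crop_sc.png',cv2.resize(p[140:260,180:300],None,fx=5,fy=5,interpolation=cv2.INTER_CUBIC))
E
```

```text
[[305. 205.]]
(305, 205) [ 0.588  -0.1121  0.0578]
(315, 152) [ 0.7529 -0.1412  0.0597]
(331, 260) [ 0.4241 -0.1923  0.0584]
(260, 208) [0.5776 0.0241 0.0282]
(315, 208) [ 0.5832 -0.1507  0.0102]
(222, 208) [0.5741 0.142  0.0348]
(241, 245) [0.4634 0.0784 0.0899]
(241, 232) [0.5015 0.0807 0.0445]
(393, 196) [ 0.6286 -0.4043  0.0038]
(249, 135) [0.809  0.0645 0.0307]
(150, 300) [ 0.2816  0.3614 -0.001 ]
```

View pics/crop_top.png

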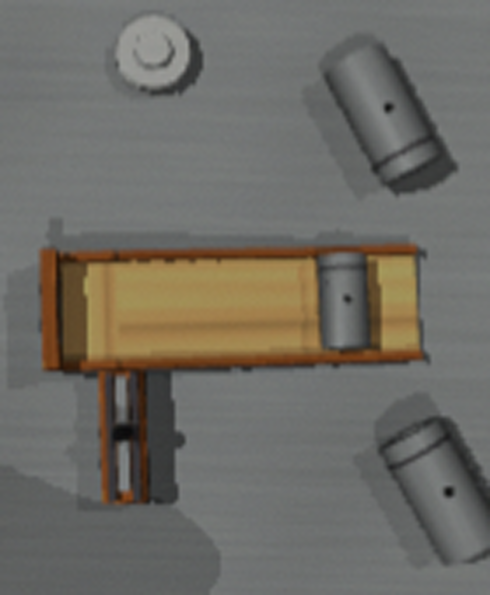

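View pics/crop_sc.png

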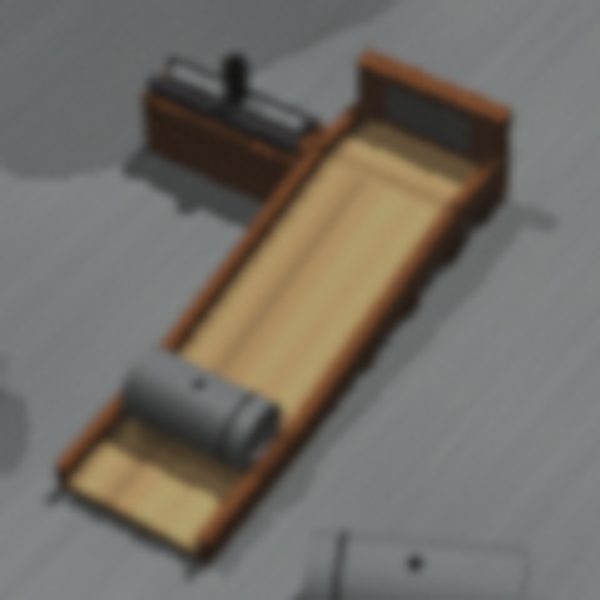

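```bash
python3 - <<'E'
from h import *
z=np.load('pics/top0.npz');p,d=z['p'],z['d'];X=cloud('top',d)
hsv=cv2.cvtColor(p,cv2.COLOR_BGR2HSV)
for uv in [(270,192),(270,225),(260,205),(218,208),(241,245),(200,170)]: print(uv,hsv[uv[1],uv[0]],X[uv[1],uv[0]].round(3))
roi=np.zeros(d.shape,bool);roi[180:235,210:335]=1
H,S,V=[hsv[...,i].astype(int) for i in range(3)]
br=roi&(H<14)&(S>120)
ye=roi&(H>=14)&(H<30)&(S>70)
# rail centre lines per column (upper rows / lower rows), columns 255..320
def railz(y): return 0
for name,sl in (('up',(183,203)),('lo',(212,235))):
    pts=[]
    for u in range(255,322):
        vs=np.where(br[sl[0]:sl[1],u])[0]+sl[0]
        if len(vs): pts.append((u,vs.mean(),len(vs)))
    pts=np.array(pts);f=np.polyfit(pts[:,0],pts[:,1],1);print(name,f,'width',pts[:,2].mean(),'resid',np.std(pts[:,1]-np.polyval(f,pts[:,0])), [np.polyval(f,u) for u in(255,320)])
m=br|ye
for v in (194,200,205,210,216,222):
    us=np.where(m[v])[0]; print(v,us.min(),us.max(), 'yellow',np.where(ye[v])[0].min(),np.where(ye[v])[0].max())
# sleeve from cloud: points above floor
roi=np.zeros(d.shape,bool);roi[190:222,290:318]=1
q=roi&(X[...,2]>0.036); v,u=np.where(q);print('sleeve px',u.min(),u.max(),v.min(),v.max(),np.median(X[q],0),X[q][:,2].max())
print(cv2.minAreaRect(np.c_[u,v].astype(np.float32)))
zt=np.load('pics/scene0.npz');Xs=cloud('scene',zt['d'])
A=Xs.reshape(-1,3);
k=(A[:,2]>0.082)&(A[:,2]<.1)&(A[:,0]>.42)&(A[:,0]<.53)&(A[:,1]>.03)&(A[:,1]<.13);print('knob scene',A[k].mean(0),k.sum(),A[k].min(0),A[k].max(0))
A=X.reshape(-1,3);k=(A[:,2]>0.075)&(A[:,2]<.1)&(A[:,0]>.42)&(A[:,0]<.53)&(A[:,1]>.03)&(A[:,1]<.13);print('knob top',A[k].mean(0),k.sum(),A[k].min(0),A[k].max(0))
dark=np.zeros(d.shape,bool);dark[228:262,232:250]=1;dark&=(V<35);v,u=np.where(dark);print('dark',u.mean(),v.mean(),len(u))
E
```

```text
(270, 192) [ 13 195 107] [ 0.628 -0.006  0.035]
(270, 225) [10 27 56] [ 0.526 -0.01  -0.002]
(260, 205) [ 23 120 161] [0.587 0.024 0.026]
(218, 208) [ 12 198 120] [0.571 0.15  0.078]
(241, 245) [23 34 30] [0.463 0.078 0.09 ]
(200, 170) [ 75   4 115] [0.697 0.22  0.   ]
up [-2.52613936e-02  1.98715580e+02] width 2.1791044776119404 resid 0.2372331777527672 [np.float64(192.27392449517123), np.float64(190.63193391332112)]
lo [-3.58368585e-02  2.32821015e+02] width 2.328358208955224 resid 0.22255306519650705 [np.float64(223.68261633011414), np.float64(221.35322052837418)]
194 217 323 yellow 225 323
200 217 323 yellow 222 323
205 217 323 yellow 222 323
210 217 324 yellow 222 324
216 217 324 yellow 222 324
222 217 324 yellow 223 277
sleeve px 291 315 192 218 [ 0.58798894 -0.10610129  0.05251483] 1.1928236644367574
((303.4615478515625, 205.69229125976562), (19.611614227294922, 29.025188446044922), 11.309932708740234)
knob scene [0.46942565 0.08034723 0.08932526] 25 [0.46019255 0.07287611 0.08243648] [0.47832219 0.08972041 0.0943491 ]
knob top [0.46911683 0.08347511 0.09135319] 24 [0.46326636 0.07570336 0.08623109] [0.47500311 0.09019842 0.09610338]
dark 240.4375 243.4375 32
```

```bash
python3 - <<'E'
from h import *
fu=np.array([-2.52613936e-02,1.98715580e+02]);fl=np.array([-3.58368585e-02,2.32821015e+02])
# foot end
print('foot', onplane('top',[(324,206.5)],0.012), 'stop outer', onplane('top',[(216.5,208)],0.078))
def zr(y,y0): # y0 world y of ramp origin
    x=y-y0; return 0.024+max(0,(min(x,.1)+.07))*np.tan(np.radians(8))
y0=-0.012
for name,f in(('up',fu),('lo',fl)):
    P=[]
    for u in range(255,322,5):
        zz=.024
        for _ in range(5):
            q=onplane('top',[(u,np.polyval(f,u))],zz)[0];zz=zr(q[1],y0)
        P.append(q)
    P=np.array(P);g=np.polyfit(P[:,1],P[:,0],1);print(name,g,np.degrees(np.arctan(g[0])),P[[0,-1]].round(4))
for z in (.0735,.08,.092):print('knob',onplane('top',[(240.4,243.4)],z))
E
```

```text
foot [[ 0.58854241 -0.17897022  0.012     ]] stop outer [[0.57068234 0.15488496 0.078     ]]
up [-0.06128336  0.62779178] -3.5068919079699246 [[ 0.625   0.041   0.0413]
 [ 0.6374 -0.1638  0.024 ]]
lo [-0.06275976  0.53056156] -3.5911592743701237 [[ 0.528   0.0386  0.041 ]
 [ 0.5407 -0.1644  0.024 ]]
knob [[0.46760894 0.08073804 0.0735    ]]
knob [[0.46776498 0.08054637 0.08      ]]
knob [[0.46805306 0.08019252 0.092     ]]
```

```bash
cat >> h.py <<'E'
A=np.radians(3.55);O=np.array([0.5797,-0.009]);ex=np.array([-np.sin(A),np.cos(A)]);ey=np.array([-np.cos(A),-np.sin(A)])
def W(x,y,z): return np.r_[O+x*ex+y*ey,z]
def toR(P): P=np.asarray(P);return np.r_[(P[:2]-O)@ex,(P[:2]-O)@ey,P[2]]
def plan(targets,yaxis=ey):
    s=robot.read_state();Rm=R.from_rotvec(s['orientation']).as_matrix()
    print('t',s['t'],'ramp',toR(s['tool_pos']).round(4),'F',s['force'].round(2),'open',round(s['opening'],4),'q',s['q'].round(2),'zaxis',Rm[:,2].round(3))
    a=Rm[:2,1];ang=np.arctan2(a[0]*yaxis[1]-a[1]*yaxis[0],a@yaxis);ang=(ang+np.pi/2)%np.pi-np.pi/2
    print('turn',-ang/np.pi, 'deg',np.degrees(-ang))
    for t in targets: print(t,'->',((W(*t)-s['tool_pos'])@Rm/0.3).round(4))
E
python3 - <<'E'
from h import *
P=onplane('top',[(303.2,206),(295.9,206),(310.4,206)],.034);print(P,[toR(q).round(4) for q in P])
plan([(-.15,0,.18),(-.15,0,.10)])
# Waypoints
E
```

```text
[[ 0.58673681 -0.10983884  0.034     ]
 [ 0.58616882 -0.08711201  0.034     ]
 [ 0.58729599 -0.13227812  0.034     ]] [array([-0.1011, -0.0008,  0.034 ]), array([-0.0784, -0.0016,  0.034 ]), array([-1.235e-01,  1.000e-04,  3.400e-02])]
t 0.1 ramp [0.5908 0.3305 0.1812] F [-0.51  0.4   0.46] open 0.0934 q [ 1.12  0.13  1.49  0.    1.52 -0.09] zaxis [-0.001 -0.001 -1.   ]
turn 0.364486032093281 deg 65.60748577679058
(-0.15, 0, 0.18) -> [-2.0233 -1.794   0.0067]
(-0.15, 0, 0.1) -> [-2.0233 -1.7935  0.2733]
```

Emit:
drive_tool:
  steps:
    - {"tx": -0.67,"ty": -0.6,"jaw": 0.32}
    - {"tx": -0.67,"ty": -0.6,"jaw": 0.32}
    - {"tx": -0.67,"ty": -0.6,"jaw": 0.32}
    - {"tx": -0.67,"ty": -0.6,"jaw": 0.32}
    - {"tx": -0.67,"ty": -0.6,"jaw": 0.32}
    - {"tx": -0.67,"ty": -0.6,"jaw": 0.32}

```text
schema error: expected keys jaw, tx, ty, tz, turn
```

Emit:
drive_tool:
  steps:
    - {"tx": -0.67,"ty": -0.6,"jaw": 0.32}
    - {"tx": -0.67,"ty": -0.6,"jaw": 0.32}
    - {"tx": -0.67,"ty": -0.6,"jaw": 0.32}
    - {"tx": -0.67,"ty": -0.6,"jaw": 0.32}
    - {"tx": -0.67,"ty": -0.6,"jaw": 0.32}
    - {"tx": -0.67,"ty": -0.6,"jaw": 0.32}

```text
schema error: expected keys jaw, tx, ty, tz, turn
```

Emit:
drive_tool:
  steps:
    - {"tx": -0.67,"ty": -0.6,"turn": 0.364,"jaw": 0.32}
    - {"tx": -0.67,"ty": -0.6,"turn": 0.364,"jaw": 0.32}
    - {"tx": -0.67,"ty": -0.6,"turn": 0.364,"jaw": 0.32}
    - {"tx": -0.67,"ty": -0.6,"turn": 0.364,"jaw": 0.32}
    - {"tx": -0.67,"ty": -0.6,"turn": 0.364,"jaw": 0.32}
    - {"tx": -0.67,"ty": -0.6,"turn": 0.364,"jaw": 0.32}
    - {"tx": -0.67,"ty": -0.6,"turn": 0.364,"jaw": 0.32}
    - {"tx": -0.67,"ty": -0.6,"turn": 0.364,"jaw": 0.32}
    - {"tx": -0.67,"ty": -0.6,"turn": 0.364,"jaw": 0.32}
    - {"tx": -0.67,"ty": -0.6,"turn": 0.364,"jaw": 0.32}

```text
schema error: expected keys jaw, tx, ty, tz, turn
```

```bash
python3 - <<'E'
from h import *
plan([(-.152,0,.10),(-.152,0,.022)])
p,d=robot.read_camera('scene');cv2.imwrite('pics/sc1.png',p)
E
```

```text
t 0.1 ramp [0.5908 0.3305 0.1812] F [-0.51  0.4   0.46] open 0.0934 q [ 1.12  0.13  1.49  0.    1.52 -0.09] zaxis [-0.001 -0.001 -1.   ]
turn 0.364486032093281 deg 65.60748577679058
(-0.152, 0, 0.1) -> [-2.0261 -1.7996  0.2733]
(-0.152, 0, 0.022) -> [-2.0261 -1.7992  0.5333]
```

View pics/sc1.png

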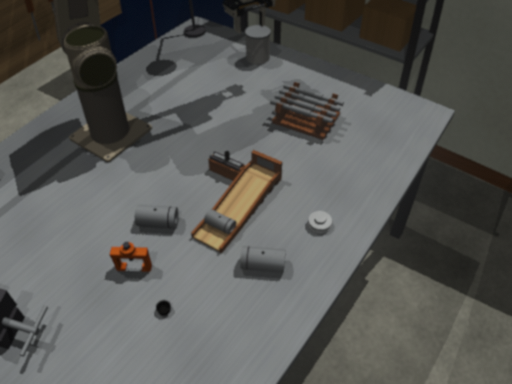

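The calls were refused because each row needs all five keys, and nothing moved. I'll resend with every key.

Emit:
drive_tool:
  steps:
    - {"tx": -0.67,"ty": -0.6,"tz": 0,"turn": 0,"jaw": 0.32}
    - {"tx": -0.67,"ty": -0.6,"tz": 0,"turn": 0,"jaw": 0.32}
    - {"tx": -0.67,"ty": -0.6,"tz": 0,"turn": 0,"jaw": 0.32}
    - {"tx": -0.67,"ty": -0.6,"tz": 0,"turn": 0,"jaw": 0.32}
    - {"tx": -0.67,"ty": -0.6,"tz": 0,"turn": 0,"jaw": 0.32}
    - {"tx": -0.67,"ty": -0.6,"tz": 0,"turn": 0,"jaw": 0.32}

```text
t: 0.75
tool_pos: [0.3385, 0.3177, 0.1819]
orientation: [0.572, 3.088, -0.002]
force: [-0.5, 0.7, 0.9]
opening: 0.0495
```

Emit:
drive_tool:
  steps:
    - {"tx": -0.67,"ty": -0.6,"tz": 0,"turn": 0,"jaw": 0.32}
    - {"tx": -0.67,"ty": -0.6,"tz": 0,"turn": 0,"jaw": 0.32}
    - {"tx": -0.67,"ty": -0.6,"tz": 0,"turn": 0,"jaw": 0.32}
    - {"tx": -0.67,"ty": -0.6,"tz": 0,"turn": 0,"jaw": 0.32}
    - {"tx": -0.67,"ty": -0.6,"tz": 0,"turn": 0,"jaw": 0.32}
    - {"tx": -0.67,"ty": -0.6,"tz": 0,"turn": 0,"jaw": 0.32}

```text
t: 1.35
tool_pos: [0.4622, 0.0775, 0.182]
orientation: [0.573, 3.088, -0.002]
force: [0.0, 0.7, 0.4]
opening: 0.0298
```

Emit:
drive_tool:
  steps:
    - {"tx": -0.67,"ty": -0.6,"tz": 0,"turn": 0.364,"jaw": 0.32}
    - {"tx": -0.67,"ty": -0.6,"tz": 0,"turn": 0.364,"jaw": 0.32}
    - {"tx": -0.67,"ty": -0.6,"tz": 0,"turn": 0.364,"jaw": 0.32}
    - {"tx": -0.67,"ty": -0.6,"tz": 0,"turn": 0.364,"jaw": 0.32}
    - {"tx": -0.67,"ty": -0.6,"tz": 0,"turn": 0.364,"jaw": 0.32}
    - {"tx": -0.67,"ty": -0.6,"tz": 0,"turn": 0.364,"jaw": 0.32}
    - {"tx": -0.67,"ty": -0.6,"tz": 0,"turn": 0.364,"jaw": 0.32}
    - {"tx": -0.67,"ty": -0.6,"tz": 0,"turn": 0.364,"jaw": 0.32}
    - {"tx": -0.67,"ty": -0.6,"tz": 0,"turn": 0.364,"jaw": 0.32}
    - {"tx": -0.67,"ty": -0.6,"tz": 0,"turn": 0.364,"jaw": 0.32}

```text
t: 2.35
tool_pos: [0.5847, -0.1583, 0.1818]
orientation: [-2.146, -2.294, 0.0]
force: [0.2, -0.1, -0.3]
opening: 0.0298
```

```bash
python3 - <<'E'
from h import *
plan([(-.152,0,.10),(-.152,0,.022)])
p,d=robot.read_camera('scene');cv2.imwrite('pics/sc2.png',p)
E
```

```text
t 2.35 ramp [-0.1493  0.0043  0.1818] F [ 0.18 -0.09 -0.34] open 0.0298 q [-0.35  0.15  1.47  0.    1.52 -0.42] zaxis [-0.001  0.    -1.   ]
turn 0.0014712011778410695 deg 0.2648162120113925
(-0.152, 0, 0.1) -> [-0.009   0.0144  0.2727]
(-0.152, 0, 0.022) -> [-0.0091  0.0146  0.5327]
```

View pics/sc2.png

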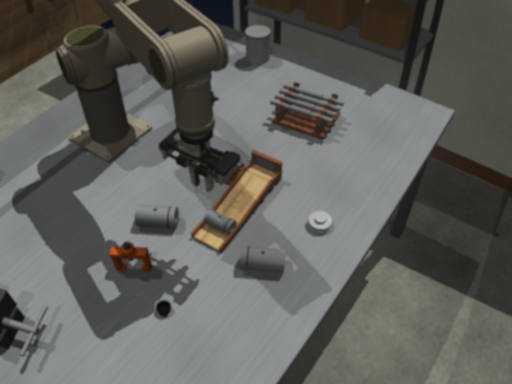

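Emit:
drive_tool:
  steps:
    - {"tx": -0.01,"ty": 0.0145,"tz": 0.15,"turn": 0,"jaw": 0.3}
    - {"tx": -0.01,"ty": 0.0145,"tz": 0.3,"turn": 0,"jaw": 0.3}
    - {"tx": -0.01,"ty": 0.0145,"tz": 0.38,"turn": 0,"jaw": 0.3}
    - {"tx": -0.01,"ty": 0.0145,"tz": 0.43,"turn": 0,"jaw": 0.3}
    - {"tx": -0.01,"ty": 0.0145,"tz": 0.43,"turn": 0,"jaw": 0.3}

```text
t: 2.9
tool_pos: [0.5877, -0.1604, 0.0508]
orientation: [-2.146, -2.29, 0.003]
force: [-0.6, -0.0, -0.5]
opening: 0.0278
```

```bash
python3 - <<'E'
from h import *
plan([(-.152,0,.022)])
p,d=robot.read_camera('scene');a=cv2.resize(p[140:260,140:300],None,fx=4,fy=4,interpolation=cv2.INTER_CUBIC);cv2.imwrite('pics/sc3.png',a)
E
```

```text
t 2.9 ramp [-0.1516  0.0014  0.0508] F [-0.61 -0.01 -0.48] open 0.0278 q [-0.35  0.26  1.59 -0.    1.3  -0.42] zaxis [-0.004  0.001 -1.   ]
turn 0.0009435563449659368 deg 0.16984014209386863
(-0.152, 0, 0.022) -> [-0.0015  0.005   0.096 ]
```

View pics/sc3.png

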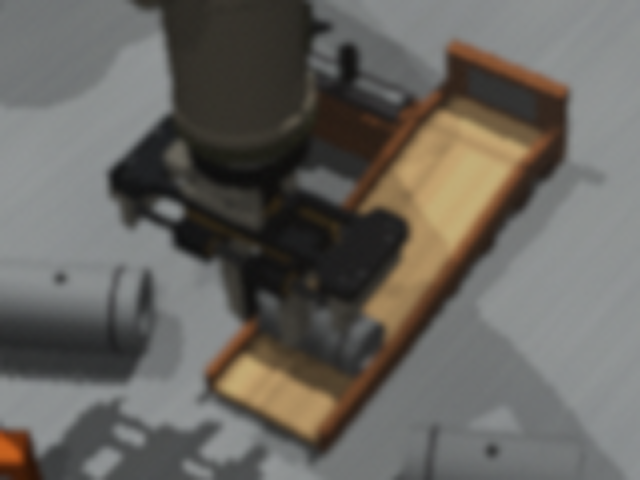

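```bash
python3 - <<'E'
from h import *
p,d=robot.read_camera('scene')
f=6;x0,y0=180,180
a=cv2.resize(p[y0:y0+75,x0:x0+90],None,fx=f,fy=f,interpolation=cv2.INTER_CUBIC)
s=robot.read_state();r=toR(s['tool_pos'])
for c,pts in(((0,255,0),[(r[0]+i,r[1]+j,r[2]) for i in(-.0075,.0075) for j in(-.0139,.0139,-.031,.031)]),((0,0,255),[(-.17,-.044,.012),(-.17,.044,.012),(-.123,-.04,.034),(-.123,.04,.034),(-.07,.052,.024),(-.07,-.052,.024)])):
    for q in proj('scene',[W(*t) for t in pts]): cv2.circle(a,tuple(int(v) for v in ((q-[x0,y0]+.5)*f)),3,c,-1)
a=cv2.convertScaleAbs(a,alpha=1.6)
cv2.imwrite('pics/sc4.png',a)
p,d=robot.read_camera('top');cv2.imwrite('pics/top4.png',cv2.resize(p[150:270,220:360],None,fx=5,fy=5))
E
```

```text
(no output)
```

View pics/sc4.png

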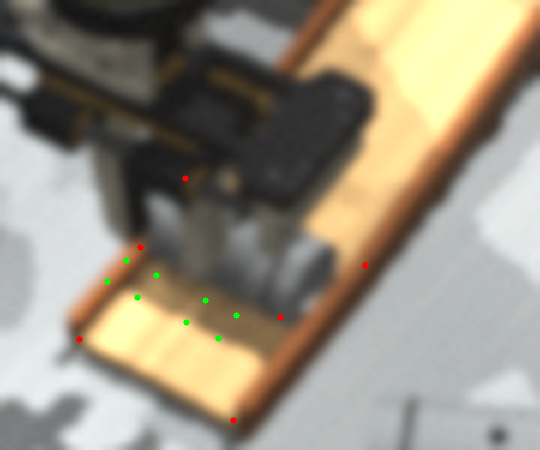

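View pics/top4.png

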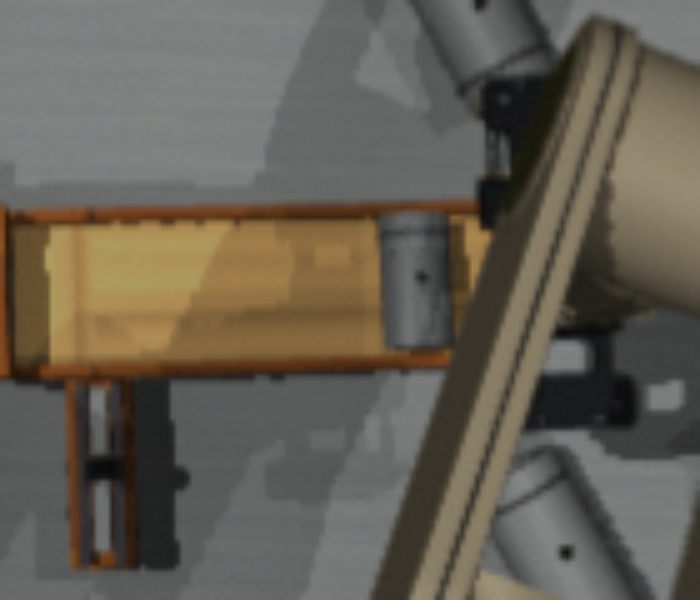

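```bash
python3 - <<'E'
from h import *
p,d=robot.read_camera('scene');X=cloud('scene',d)
f=9;x0,y0=190,205
a=cv2.resize(p[y0:y0+40,x0:x0+60],None,fx=f,fy=f,interpolation=cv2.INTER_NEAREST);cv2.imwrite('pics/sc5.png',cv2.convertScaleAbs(a,alpha=1.6))
print(robot.read_state()['tool_pos'],toR(robot.read_state()['tool_pos']))
for u in (198,200,202,204,208,210,212,214,216,218,220,224,226,228):
    print(u,[(v,*(toR(X[v,u])*1000).round(0).astype(int)) for v in range(206,236,3)])
E
```

```text
[ 0.59112796 -0.16172513  0.05568117] [-0.15313969 -0.00194935  0.05568117]
198 [(206, np.int64(-163), np.int64(14), np.int64(153)), (209, np.int64(-162), np.int64(17), np.int64(138)), (212, np.int64(-159), np.int64(21), np.int64(121)), (215, np.int64(-160), np.int64(22), np.int64(109)), (218, np.int64(-161), np.int64(22), np.int64(98)), (221, np.int64(-112), np.int64(69), np.int64(3)), (224, np.int64(-132), np.int64(52), np.int64(21)), (227, np.int64(-141), np.int64(46), np.int64(21)), (230, np.int64(-148), np.int64(41), np.int64(19)), (233, np.int64(-153), np.int64(38), np.int64(12))]
200 [(206, np.int64(-157), np.int64(12), np.int64(149)), (209, np.int64(-160), np.int64(11), np.int64(140)), (212, np.int64(-161), np.int64(12), np.int64(128)), (215, np.int64(-158), np.int64(16), np.int64(111)), (218, np.int64(-162), np.int64(14), np.int64(103)), (221, np.int64(-108), np.int64(65), np.int64(1)), (224, np.int64(-131), np.int64(45), np.int64(25)), (227, np.int64(-135), np.int64(44), np.int64(16)), (230, np.int64(-141), np.int64(39), np.int64(12)), (233, np.int64(-148), np.int64(35), np
[... 5612 characters left out ...]
np.int64(53)), (227, np.int64(-116), np.int64(-35), np.int64(47)), (230, np.int64(-120), np.int64(-37), np.int64(40)), (233, np.int64(-121), np.int64(-37), np.int64(27))]
228 [(206, np.int64(-169), np.int64(-87), np.int64(220)), (209, np.int64(-177), np.int64(-92), np.int64(220)), (212, np.int64(-183), np.int64(-96), np.int64(217)), (215, np.int64(-181), np.int64(-94), np.int64(204)), (218, np.int64(-175), np.int64(-89), np.int64(183)), (221, np.int64(-102), np.int64(-33), np.int64(58)), (224, np.int64(-108), np.int64(-37), np.int64(53)), (227, np.int64(-114), np.int64(-40), np.int64(49)), (230, np.int64(-119), np.int64(-43), np.int64(43)), (233, np.int64(-121), np.int64(-44), np.int64(32))]
```

View pics/sc5.png

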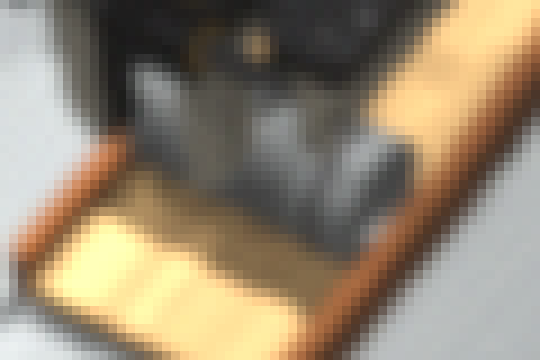

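```bash
python3 - <<'E'
from h import *
for i in range(2):
    s=robot.read_state();print(s['t'],s['tool_pos'],s['q'].round(4),s['dq'].round(3))
    p,d=robot.read_camera('scene');X=cloud('scene',d)
    print([(toR(X[v,212])*1000).round(0) for v in range(215,232,2)])
    print('table/floor checks',X[300,100],X[230,320])
s=robot.read_state();print(s['t'],s['tool_pos'])
p,d=robot.read_camera('top');Xt=cloud('top',d)
for v,u in [(170,320),(195,318),(232,330)]:print((toR(Xt[v,u])*1000).round(0),p[v,u])
E
```

```text
3.1 [ 0.59112796 -0.16172513  0.05568117] [-0.3507  0.2514  1.5875  0.      1.299  -0.4147] [-0.003 -0.002  0.     0.    -0.002  0.002]
[array([-161.,  -28.,  142.]), array([-162.,  -28.,  134.]), array([-163.,  -27.,  126.]), array([-162.,  -26.,  116.]), array([-159.,  -23.,  104.]), array([-161.,  -24.,   98.]), array([-114.,   17.,   10.]), array([-119.,   14.,    9.]), array([-126.,    9.,   11.])]
table/floor checks [ 0.47511611 -0.4806227   0.00071797] [0.82898283 0.04359642 0.01018354]
3.15 [ 0.5911081  -0.16176855  0.05560368] [-0.3508  0.2514  1.5876 -0.      1.2987 -0.4146] [ 0.     0.001  0.005  0.001 -0.006  0.001]
[array([-161.,  -27.,  140.]), array([-160.,  -26.,  131.]), array([-161.,  -27.,  124.]), array([-161.,  -25.,  115.]), array([-162.,  -25.,  107.]), array([-161.,  -24.,   97.]), array([-117.,   15.,   15.]), array([-120.,   13.,   11.]), array([-126.,    8.,   12.])]
table/floor checks [ 0.47101665 -0.47905595 -0.0057369 ] [0.82819543 0.04543736 0.00766466]
3.2 [ 0.59086167 -0.16172087  0.05531564]
[-125.  -81.  218.] [32 30 30]
[-120.  -18.  193.] [31 48 59]
[-141.   83.  220.] [30 27 26]
```

```bash
python3 - <<'E'
from h import *
z=np.load('pics/top0.npz');X=cloud('top',z['d'])
s=X[320:384,0:70].reshape(-1,3);k=s[:,2]>.1;s=s[k];print(len(s),s.min(0),s.max(0))
h,e=np.histogram(s[:,2],20);print(list(zip(e.round(3),h)))
cv2.imwrite('pics/t0c.png',cv2.resize(z['p'][310:384,0:90],None,fx=6,fy=6))
print(proj('top',[[.213,.561,.181]]))
E
```

```text
2889 [0.1493539  0.0477318  0.10019074] [0.49448002 0.69634694 1.19282366]
[(np.float64(0.1), np.int64(75)), (np.float64(0.155), np.int64(0)), (np.float64(0.209), np.int64(119)), (np.float64(0.264), np.int64(224)), (np.float64(0.319), np.int64(1406)), (np.float64(0.373), np.int64(590)), (np.float64(0.428), np.int64(414)), (np.float64(0.483), np.int64(0)), (np.float64(0.537), np.int64(42)), (np.float64(0.592), np.int64(0)), (np.float64(0.647), np.int64(0)), (np.float64(0.701), np.int64(0)), (np.float64(0.756), np.int64(0)), (np.float64(0.81), np.int64(0)), (np.float64(0.865), np.int64(0)), (np.float64(0.92), np.int64(0)), (np.float64(0.974), np.int64(0)), (np.float64(1.029), np.int64(0)), (np.float64(1.084), np.int64(0)), (np.float64(1.138), np.int64(19))]
[[ 56.83173838 334.81270696]]
```

View pics/t0c.png

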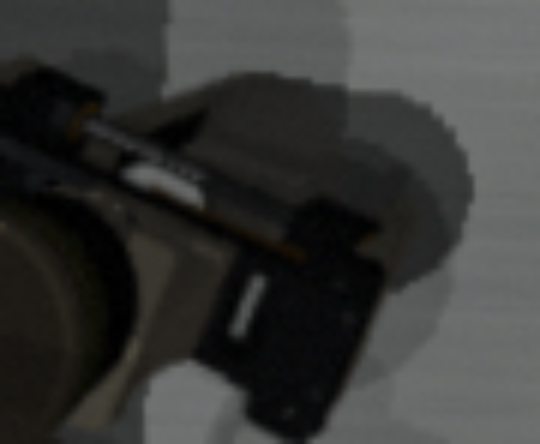

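The pictures put the fingertips near z≈0.095, but the state reads 0.055, so they disagree by about 40 mm. I'll lower to state z 0.025, which is safe on either reading, and look again.

Emit:
drive_tool:
  steps:
    - {"tx": 0,"ty": 0,"tz": 0.03,"turn": 0,"jaw": 0.3}
    - {"tx": 0,"ty": 0,"tz": 0.06,"turn": 0,"jaw": 0.3}
    - {"tx": 0,"ty": 0,"tz": 0.09,"turn": 0,"jaw": 0.3}
    - {"tx": 0,"ty": 0,"tz": 0.09,"turn": 0,"jaw": 0.3}

```text
t: 3.65
tool_pos: [0.5876, -0.1605, 0.0235]
orientation: [-2.147, -2.288, 0.002]
force: [0.7, 0.6, -0.3]
opening: 0.0279
```

```bash
python3 - <<'E'
from h import *
plan([(-.152,0,.022)])
p,d=robot.read_camera('scene');X=cloud('scene',d)
for u in (200,212,214): print(u,[(v,*(toR(X[v,u])*1000).round(0).astype(int).tolist()) for v in range(216,246,2)])
f=8;x0,y0=180,190
a=cv2.resize(p[y0:y0+70,x0:x0+75],None,fx=f,fy=f,interpolation=cv2.INTER_CUBIC);cv2.imwrite('pics/sc6.png',cv2.convertScaleAbs(a,alpha=1.6))
plan([])
E
```

```text
t 3.65 ramp [-0.1517  0.0015  0.0235] F [ 0.74  0.61 -0.29] open 0.0279 q [-0.35  0.29  1.61  0.    1.25 -0.41] zaxis [-0.004  0.001 -1.   ]
turn 0.00047544422851148734 deg 0.08557996113206771
(-0.152, 0, 0.022) -> [-0.0009  0.0051  0.0048]
200 [(216, -159, 16, 107), (218, -160, 16, 100), (220, -159, 18, 90), (222, -160, 18, 82), (224, -158, 21, 69), (226, -161, 19, 64), (228, -133, 46, 8), (230, -139, 41, 8), (232, -146, 36, 10), (234, -149, 34, 6), (236, -159, 26, 13), (238, -164, 23, 11), (240, -170, 19, 11), (242, -168, 22, -3), (244, -176, 15, 2)]
212 [(216, -178, -42, 164), (218, -181, -43, 160), (220, -180, -42, 150), (222, -160, -24, 109), (224, -159, -22, 98), (226, -159, -22, 90), (228, -162, -23, 85), (230, -159, -20, 72), (232, -160, -20, 64), (234, -136, 2, 13), (236, -141, -3, 13), (238, -146, -5, 10), (240, -152, -10, 12), (242, -159, -15, 13), (244, -162, -17, 9)]
214 [(216, -173, -44, 160), (218, -178, -47, 159), (220, -183, -51, 159), (222, -160, -31, 114), (224, -160, -30, 104), (226, -159, -28, 93), (228, -159, -28, 85), (230, -161, -29, 79), (232, -161, -28, 69), (234, -134, -4, 14), (236, -135, -5, 7), (238, -144, -11, 12), (240, -149, -14, 11), (242, -155, -19, 12), (244, -161, -23, 11)]
t 3.7 ramp [-0.152   0.001   0.0244] F [-0.67 -0.54  0.27] open 0.0282 q [-0.35  0.28  1.61  0.    1.25 -0.41] zaxis [-0.003  0.001 -1.   ]
turn 0.0004636792017824754 deg 0.08346225632084557
```

View pics/sc6.png

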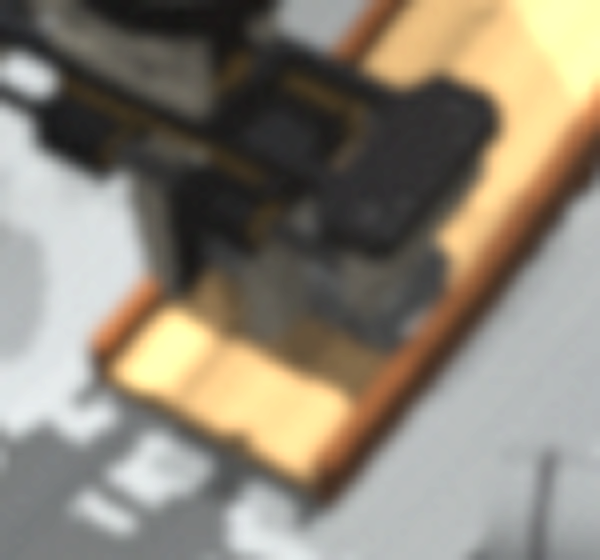

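The visible tip is now at about 0.062 while the state reads 0.024, so the state z is about 39 mm too low throughout. I'll go down in small steps and watch the force.

Emit:
drive_tool:
  steps:
    - {"tx": 0,"ty": 0,"tz": 0.02,"turn": 0,"jaw": 0.3}
    - {"tx": 0,"ty": 0,"tz": 0.04,"turn": 0,"jaw": 0.3}
    - {"tx": 0,"ty": 0,"tz": 0.045,"turn": 0,"jaw": 0.3}
    - {"tx": 0,"ty": 0,"tz": 0.045,"turn": 0,"jaw": 0.3}

```text
t: 4.1
tool_pos: [0.589, -0.161, 0.0121]
orientation: [-2.149, -2.29, 0.001]
force: [-0.5, -0.6, -0.4]
opening: 0.028
```

Emit:
drive_tool:
  steps:
    - {"tx": 0,"ty": 0,"tz": 0.01,"turn": 0,"jaw": 0.3}
    - {"tx": 0,"ty": 0,"tz": 0.01,"turn": 0,"jaw": 0.3}

```text
t: 4.3
tool_pos: [0.5893, -0.1612, 0.0094]
orientation: [-2.15, -2.291, 0.0]
force: [-0.2, -1.1, 0.2]
opening: 0.028
```

```bash
python3 - <<'E'
from h import *
plan([])
p,d=robot.read_camera('scene');X=cloud('scene',d)
for u in (200,212,214): print(u,[(v,*(toR(X[v,u])*1000).round(0).astype(int).tolist()) for v in range(220,246,2)])
E
```

```text
t 4.3 ramp [-0.1525 -0.0002  0.0094] F [-0.19 -1.08  0.18] open 0.028 q [-0.35  0.3   1.62  0.    1.22 -0.41] zaxis [-0.  0. -1.]
turn 0.00047818894981583313 deg 0.08607401096684997
200 [(220, -162, 15, 94), (222, -161, 17, 83), (224, -160, 19, 72), (226, -159, 21, 61), (228, -160, 21, 53), (230, -141, 40, 11), (232, -146, 36, 9), (234, -152, 32, 11), (236, -157, 28, 9), (238, -165, 22, 13), (240, -169, 19, 10), (242, -171, 19, 3), (244, -176, 16, 1)]
212 [(220, -182, -43, 152), (222, -185, -45, 149), (224, -184, -43, 138), (226, -158, -21, 88), (228, -160, -22, 82), (230, -159, -20, 72), (232, -160, -20, 64), (234, -162, -21, 57), (236, -159, -17, 42), (238, -147, -7, 13), (240, -152, -9, 11), (242, -157, -13, 9), (244, -161, -16, 7)]
214 [(220, -176, -45, 148), (222, -181, -49, 148), (224, -160, -30, 105), (226, -159, -29, 95), (228, -162, -30, 90), (230, -161, -28, 78), (232, -161, -28, 70), (234, -162, -28, 62), (236, -136, -5, 9), (238, -145, -12, 14), (240, -147, -13, 8), (242, -153, -17, 8), (244, -162, -24, 13)]
```

The state z is already below the lane floor with no force, so the pictures are right and the true tip z is about state + 0.039. Continuing down.

Emit:
drive_tool:
  steps:
    - {"tx": 0,"ty": 0,"tz": 0.02,"turn": 0,"jaw": 0.3}
    - {"tx": 0,"ty": 0,"tz": 0.04,"turn": 0,"jaw": 0.3}
    - {"tx": 0,"ty": 0,"tz": 0.06,"turn": 0,"jaw": 0.3}
    - {"tx": 0,"ty": 0,"tz": 0.06,"turn": 0,"jaw": 0.3}

```text
t: 4.75
tool_pos: [0.5883, -0.1608, -0.01]
orientation: [-2.148, -2.289, 0.001]
force: [0.3, 0.2, 0.1]
opening: 0.0275
```

```bash
python3 - <<'E'
from h import *
plan([])
p,d=robot.read_camera('scene');X=cloud('scene',d)
for u in (200,212,214): print(u,[(v,*(toR(X[v,u])*1000).round(0).astype(int).tolist()) for v in range(226,250,1)])
f=8;x0,y0=180,190
a=cv2.resize(p[y0:y0+70,x0:x0+75],None,fx=f,fy=f,interpolation=cv2.INTER_CUBIC);cv2.imwrite('pics/sc7.png',cv2.convertScaleAbs(a,alpha=1.6))
E
```

```text
t 4.75 ramp [-0.152   0.0009 -0.01  ] F [0.31 0.25 0.05] open 0.0275 q [-0.35  0.33  1.63 -0.    1.19 -0.41] zaxis [-0.002  0.001 -1.   ]
turn 0.0004775970576724288 deg 0.08596747038103719
200 [(226, -160, 20, 64), (227, -160, 21, 58), (228, -160, 21, 54), (229, -159, 23, 47), (230, -161, 21, 46), (231, -159, 24, 36), (232, -158, 25, 30), (233, -151, 32, 14), (234, -151, 33, 8), (235, -154, 30, 9), (236, -159, 26, 12), (237, -161, 25, 11), (238, -162, 25, 8), (239, -165, 23, 7), (240, -170, 18, 12), (241, -168, 21, 4), (242, -169, 21, -1), (243, -172, 18, 1), (244, -173, 18, -3), (245, -176, 16, -3), (246, -182, 11, 2), (247, -181, 12, -4), (248, -185, 9, -2), (249, -189, 6, 0)]
212 [(226, -182, -41, 127), (227, -185, -43, 127), (228, -186, -44, 124), (229, -185, -43, 120), (230, -185, -42, 114), (231, -161, -21, 69), (232, -159, -19, 61), (233, -161, -20, 60), (234, -160, -19, 54), (235, -160, -19, 49), (236, -160, -19, 45), (237, -159, -17, 37), (238, -159, -16, 32), (239, -160, -17, 30), (240, -159, -16, 23), (241, -152, -9, 6), (242, -157, -13, 10), (243, -158, -13, 6), (244, -164, -18, 12), (245, -167, -21, 13), (246, -168, -21, 9), (247, -771, -540, 1089), (248, -170, -22, 4), (249, -170, -21, -2)]
214 [(226, -180, -46, 128), (227, -182, -47, 126), (228, -181, -46, 121), (229, -162, -30, 86), (230, -159, -27, 77), (231, -161, -28, 74), (232, -162, -29, 72), (233, -160, -26, 63), (234, -160, -26, 58), (235, -162, -28, 58), (236, -161, -27, 52), (237, -161, -26, 46), (238, -161, -26, 42), (239, -161, -25, 37), (240, -148, -14, 9), (241, -152, -17, 12), (242, -156, -19, 13), (243, -156, -19, 9), (244, -158, -20, 7), (245, -163, -24, 10), (246, -166, -27, 12), (247, -170, -30, 14), (248, -170, -29, 8), (249, -168, -27, 0)]
```

View pics/sc7.png

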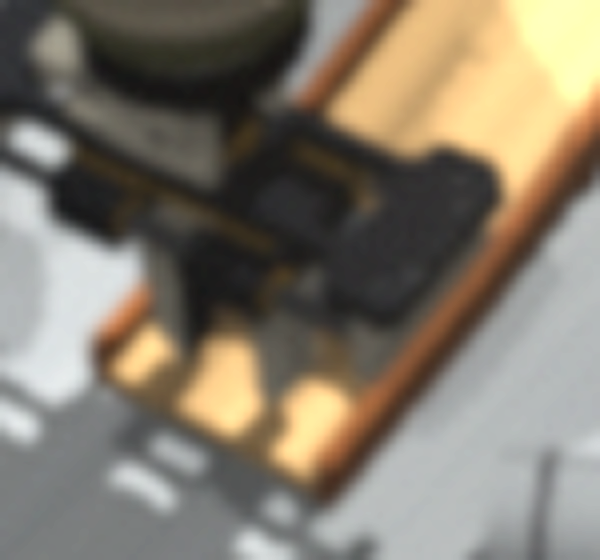

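The fingertips are at about z=0.026, behind the sleeve and inside the rails. I'll approach and then push at about 20 mm/s.

Emit:
drive_tool:
  steps:
    - {"tx": 0.012,"ty": 0,"tz": 0,"turn": 0,"jaw": 0.3}
    - {"tx": 0.024,"ty": 0,"tz": 0,"turn": 0,"jaw": 0.3}
    - {"tx": 0.036,"ty": 0,"tz": 0,"turn": 0,"jaw": 0.3}
    - {"tx": 0.044,"ty": 0,"tz": 0,"turn": 0,"jaw": 0.3}
    - {"tx": 0.05,"ty": 0,"tz": 0,"turn": 0,"jaw": 0.3}
    - {"tx": 0.056,"ty": 0,"tz": 0,"turn": 0,"jaw": 0.3}
    - {"tx": 0.062,"ty": 0,"tz": 0,"turn": 0,"jaw": 0.3}
    - {"tx": 0.068,"ty": 0,"tz": 0,"turn": 0,"jaw": 0.3}
    - {"tx": 0.074,"ty": 0,"tz": 0,"turn": 0,"jaw": 0.3}
    - {"tx": 0.08,"ty": 0,"tz": 0,"turn": 0,"jaw": 0.3}
    - {"tx": 0.086,"ty": 0,"tz": 0,"turn": 0,"jaw": 0.3}
    - {"tx": 0.092,"ty": 0,"tz": 0,"turn": 0,"jaw": 0.3}

```text
t: 6.0
tool_pos: [0.5876, -0.1335, -0.0084]
orientation: [2.15, 2.291, -0.0]
force: [-0.3, 0.4, -0.2]
opening: 0.028
```

```bash
python3 - <<'E'
from h import *
plan([])
p,d=robot.read_camera('top');X=cloud('top',d);cv2.imwrite('pics/top8.png',cv2.resize(p[170:250,220:340],None,fx=6,fy=6))
print([(u,*(toR(X[200,u])*1000).round(0).astype(int).tolist()) for u in range(280,318,2)])
E
```

```text
t 6.0 ramp [-0.1248 -0.0002 -0.0084] F [-0.29  0.42 -0.2 ] open 0.028 q [-0.31  0.3   1.65 -0.    1.19 -0.37] zaxis [-0. -0. -1.]
turn 0.00048048101122263995 deg 0.08648658202007518
[(280, -31, -24, 15), (282, -38, -24, 15), (284, -44, -24, 13), (286, -51, -23, 12), (288, -57, -23, 11), (290, -63, -23, 14), (292, -70, -23, 9), (294, -72, -19, 47), (296, -78, -19, 51), (298, -83, -18, 55), (300, -89, -18, 56), (302, -50, 11, 386), (304, -48, 15, 430), (306, -47, 18, 463), (308, -48, 20, 478), (310, -53, 20, 477), (312, -57, 20, 474), (314, -61, 20, 474), (316, -65, 20, 472)]
```

View pics/top8.png

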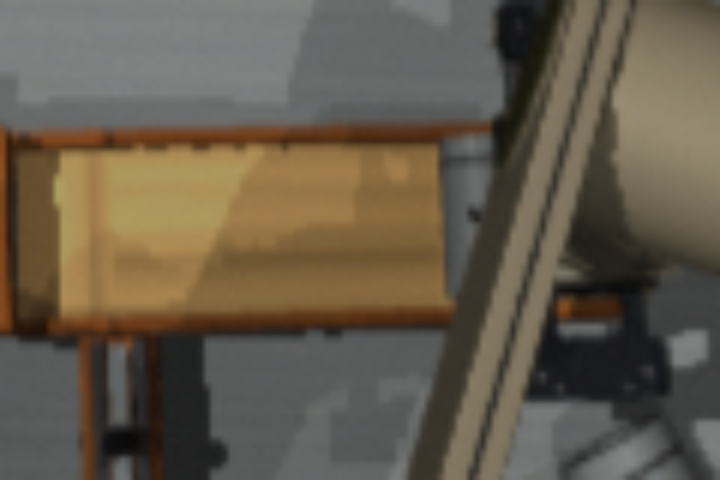

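Emit:
drive_tool:
  steps:
    - {"tx": 0.007,"ty": 0,"tz": 0,"turn": 0,"jaw": 0.3}
    - {"tx": 0.014,"ty": 0,"tz": 0,"turn": 0,"jaw": 0.3}
    - {"tx": 0.021,"ty": 0,"tz": 0,"turn": 0,"jaw": 0.3}
    - {"tx": 0.028,"ty": 0,"tz": 0,"turn": 0,"jaw": 0.3}
    - {"tx": 0.035,"ty": 0,"tz": 0,"turn": 0,"jaw": 0.3}
    - {"tx": 0.042,"ty": 0,"tz": 0,"turn": 0,"jaw": 0.3}
    - {"tx": 0.049,"ty": 0,"tz": 0,"turn": 0,"jaw": 0.3}
    - {"tx": 0.056,"ty": 0,"tz": 0,"turn": 0,"jaw": 0.3}
    - {"tx": 0.063,"ty": 0,"tz": 0,"turn": 0,"jaw": 0.3}
    - {"tx": 0.07,"ty": 0,"tz": 0,"turn": 0,"jaw": 0.3}
    - {"tx": 0.077,"ty": 0,"tz": -0.001,"turn": 0,"jaw": 0.3}
    - {"tx": 0.084,"ty": 0,"tz": -0.002,"turn": 0,"jaw": 0.3}

```text
t: 7.25
tool_pos: [0.5864, -0.1089, -0.0074]
orientation: [2.149, 2.29, -0.0]
force: [1.0, -2.8, 2.1]
opening: 0.028
```

Emit:
drive_tool:
  steps:
    - {"tx": 0.007,"ty": 0,"tz": -0.001,"turn": 0,"jaw": 0.3}
    - {"tx": 0.014,"ty": 0,"tz": -0.002,"turn": 0,"jaw": 0.3}
    - {"tx": 0.021,"ty": 0,"tz": -0.003,"turn": 0,"jaw": 0.3}
    - {"tx": 0.028,"ty": 0,"tz": -0.004,"turn": 0,"jaw": 0.3}
    - {"tx": 0.035,"ty": 0,"tz": -0.005,"turn": 0,"jaw": 0.3}
    - {"tx": 0.042,"ty": 0,"tz": -0.006,"turn": 0,"jaw": 0.3}
    - {"tx": 0.049,"ty": 0,"tz": -0.007,"turn": 0,"jaw": 0.3}
    - {"tx": 0.056,"ty": 0,"tz": -0.008,"turn": 0,"jaw": 0.3}
    - {"tx": 0.063,"ty": 0,"tz": -0.009,"turn": 0,"jaw": 0.3}
    - {"tx": 0.07,"ty": 0,"tz": -0.01,"turn": 0,"jaw": 0.3}
    - {"tx": 0.077,"ty": 0,"tz": -0.011,"turn": 0,"jaw": 0.3}
    - {"tx": 0.084,"ty": 0,"tz": -0.012,"turn": 0,"jaw": 0.3}

```text
t: 8.45
tool_pos: [0.5845, -0.0832, -0.0041]
orientation: [2.15, 2.291, 0.0]
force: [0.6, -2.2, 1.3]
opening: 0.0279
```

```bash
python3 - <<'E'
from h import *
plan([])
p,d=robot.read_camera('top');X=cloud('top',d)
print([(u,*(toR(X[206,u])*1000).round(0).astype(int).tolist()) for u in range(262,306,2)])
p,d=robot.read_camera('scene');cv2.imwrite('pics/sc9.png',cv2.resize(p[120:260,160:320],None,fx=4,fy=4,interpolation=cv2.INTER_CUBIC))
plan([])
E
```

```text
t 8.45 ramp [-0.0743 -0.0002 -0.0041] F [ 0.62 -2.18  1.28] open 0.0279 q [-0.23  0.27  1.69 -0.    1.19 -0.29] zaxis [ 0. -0. -1.]
turn 0.00046866989610991393 deg 0.0843605812997845
[(262, 27, -6, 24), (264, 20, -6, 27), (266, 14, -6, 26), (268, 8, -5, 25), (270, 1, -5, 23), (272, -5, -5, 19), (274, -11, -5, 19), (276, -18, -5, 19), (278, -22, -3, 47), (280, 2, 26, 434), (282, 2, 30, 482), (284, -1, 30, 483), (286, -5, 30, 482), (288, -9, 30, 482), (290, -13, 30, 482), (292, -23, 26, 429), (294, -26, 27, 432), (296, -30, 27, 433), (298, -34, 27, 436), (300, -38, 28, 439), (302, -42, 28, 436), (304, -46, 28, 437)]
t 8.55 ramp [-0.0739 -0.0001 -0.0043] F [ 0.52 -0.89  1.  ] open 0.0279 q [-0.23  0.27  1.69  0.    1.19 -0.29] zaxis [-0.     0.001 -1.   ]
turn 0.0005389833669207265 deg 0.09701700604573077
```

View pics/sc9.png

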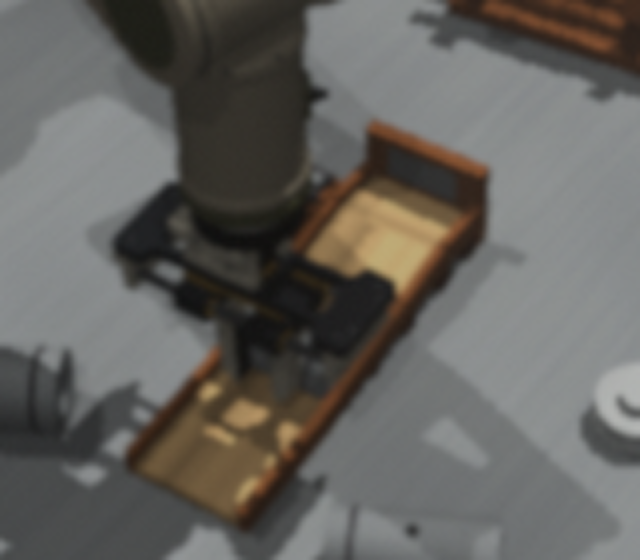

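Emit:
drive_tool:
  steps:
    - {"tx": 0.007,"ty": 0,"tz": 0,"turn": 0,"jaw": 0.3}
    - {"tx": 0.014,"ty": 0,"tz": 0,"turn": 0,"jaw": 0.3}
    - {"tx": 0.021,"ty": 0,"tz": 0,"turn": 0,"jaw": 0.3}
    - {"tx": 0.028,"ty": 0,"tz": 0,"turn": 0,"jaw": 0.3}
    - {"tx": 0.035,"ty": 0,"tz": 0,"turn": 0,"jaw": 0.3}
    - {"tx": 0.042,"ty": 0,"tz": -0.001,"turn": 0,"jaw": 0.3}
    - {"tx": 0.049,"ty": 0,"tz": -0.002,"turn": 0,"jaw": 0.3}
    - {"tx": 0.056,"ty": 0,"tz": -0.003,"turn": 0,"jaw": 0.3}
    - {"tx": 0.063,"ty": 0,"tz": -0.004,"turn": 0,"jaw": 0.3}
    - {"tx": 0.07,"ty": 0,"tz": -0.005,"turn": 0,"jaw": 0.3}
    - {"tx": 0.077,"ty": 0,"tz": -0.006,"turn": 0,"jaw": 0.3}
    - {"tx": 0.084,"ty": 0,"tz": -0.007,"turn": 0,"jaw": 0.3}

```text
t: 9.75
tool_pos: [0.5829, -0.058, -0.002]
orientation: [2.15, 2.291, 0.0]
force: [0.0, -2.6, 1.8]
opening: 0.0279
```

Emit:
drive_tool:
  steps:
    - {"tx": 0.007,"ty": 0,"tz": -0.001,"turn": 0,"jaw": 0.3}
    - {"tx": 0.014,"ty": 0,"tz": -0.002,"turn": 0,"jaw": 0.3}
    - {"tx": 0.021,"ty": 0,"tz": -0.003,"turn": 0,"jaw": 0.3}
    - {"tx": 0.028,"ty": 0,"tz": -0.004,"turn": 0,"jaw": 0.3}
    - {"tx": 0.035,"ty": 0,"tz": -0.005,"turn": 0,"jaw": 0.3}
    - {"tx": 0.042,"ty": 0,"tz": -0.006,"turn": 0,"jaw": 0.3}
    - {"tx": 0.049,"ty": 0,"tz": -0.007,"turn": 0,"jaw": 0.3}
    - {"tx": 0.056,"ty": 0,"tz": -0.008,"turn": 0,"jaw": 0.3}
    - {"tx": 0.063,"ty": 0,"tz": -0.009,"turn": 0,"jaw": 0.3}
    - {"tx": 0.07,"ty": 0,"tz": -0.01,"turn": 0,"jaw": 0.3}
    - {"tx": 0.077,"ty": 0,"tz": -0.011,"turn": 0,"jaw": 0.3}
    - {"tx": 0.084,"ty": 0,"tz": -0.012,"turn": 0,"jaw": 0.3}

```text
t: 10.95
tool_pos: [0.5812, -0.0329, 0.0016]
orientation: [-2.15, -2.291, 0.0]
force: [0.1, -2.4, 1.4]
opening: 0.0278
```

Emit:
drive_tool:
  steps:
    - {"tx": 0.007,"ty": 0,"tz": -0.001,"turn": 0,"jaw": 0.3}
    - {"tx": 0.014,"ty": 0,"tz": -0.002,"turn": 0,"jaw": 0.3}
    - {"tx": 0.021,"ty": 0,"tz": -0.003,"turn": 0,"jaw": 0.3}
    - {"tx": 0.028,"ty": 0,"tz": -0.004,"turn": 0,"jaw": 0.3}
    - {"tx": 0.035,"ty": 0,"tz": -0.005,"turn": 0,"jaw": 0.3}
    - {"tx": 0.042,"ty": 0,"tz": -0.006,"turn": 0,"jaw": 0.3}
    - {"tx": 0.049,"ty": 0,"tz": -0.007,"turn": 0,"jaw": 0.3}
    - {"tx": 0.056,"ty": 0,"tz": -0.008,"turn": 0,"jaw": 0.3}
    - {"tx": 0.063,"ty": 0,"tz": -0.009,"turn": 0,"jaw": 0.3}
    - {"tx": 0.07,"ty": 0,"tz": -0.01,"turn": 0,"jaw": 0.3}
    - {"tx": 0.077,"ty": 0,"tz": -0.011,"turn": 0,"jaw": 0.3}
    - {"tx": 0.084,"ty": 0,"tz": -0.012,"turn": 0,"jaw": 0.3}

```text
t: 12.15
tool_pos: [0.5796, -0.0077, 0.0052]
orientation: [2.15, 2.291, -0.0]
force: [-0.2, -1.8, 2.0]
opening: 0.0278
```

```bash
python3 - <<'E'
from h import *
p,d=robot.read_camera('scene');cv2.imwrite('pics/sc10.png',cv2.resize(p[120:240,180:320],None,fx=5,fy=5,interpolation=cv2.INTER_CUBIC))
X=cloud('scene',d)
plan([])
p,d=robot.read_camera('top');X=cloud('top',d)
for v in(200,206): print([(u,*(toR(X[v,u])*1000).round(0).astype(int).tolist()) for u in range(236,280,2)])
plan([])
E
```

```text
t 12.2 ramp [ 0.0017 -0.      0.0052] F [ 0.92 -0.65 -0.5 ] open 0.0277 q [-0.1   0.23  1.71  0.    1.2  -0.16] zaxis [-0.  0. -1.]
turn 0.0004973433928237949 deg 0.08952181070828308
[(236, 107, -27, 36), (238, 101, -27, 37), (240, 94, -26, 40), (242, 88, -27, 27), (244, 82, -26, 38), (246, 70, 16, 482), (248, 67, 16, 484), (250, 62, 82, 1193), (252, 59, 16, 481), (254, 55, 16, 484), (256, 45, -22, 69), (258, 47, 14, 458), (260, 43, 14, 459), (262, 39, 15, 460), (264, 35, 15, 459), (266, 31, 15, 458), (268, 28, 15, 461), (270, 24, 15, 461), (272, 20, 15, 460), (274, 16, 16, 461), (276, 12, 16, 461), (278, 8, 16, 461)]
[(236, 107, -8, 35), (238, 101, -8, 41), (240, 95, -8, 35), (242, 89, -8, 32), (244, 83, -8, 31), (246, 71, 27, 487), (248, 67, 28, 489), (250, 63, 28, 486), (252, 59, 28, 485), (254, 56, 28, 486), (256, 51, 25, 448), (258, 47, 26, 451), (260, 43, 26, 451), (262, 39, 26, 449), (264, 36, 26, 453), (266, 32, 26, 453), (268, 28, 26, 452), (270, 24, 27, 455), (272, 20, 27, 452), (274, 16, 27, 453), (276, 12, 27, 453), (278, 8, 27, 454)]
t 12.25 ramp [0.0017 0.     0.0051] F [ 1.05 -0.58  0.15] open 0.0279 q [-0.1   0.23  1.71  0.    1.2  -0.17] zaxis [-0.  0. -1.]
turn 0.0005301581682756713 deg 0.09542847028962083
```

View pics/sc10.png

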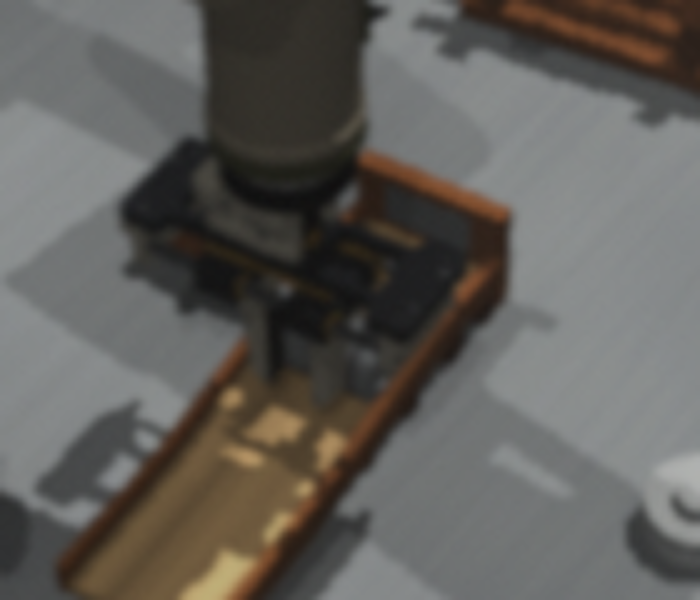

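Emit:
drive_tool:
  steps:
    - {"tx": 0.007,"ty": 0,"tz": -0.001,"turn": 0,"jaw": 0.3}
    - {"tx": 0.014,"ty": 0,"tz": -0.002,"turn": 0,"jaw": 0.3}
    - {"tx": 0.021,"ty": 0,"tz": -0.003,"turn": 0,"jaw": 0.3}
    - {"tx": 0.028,"ty": 0,"tz": -0.004,"turn": 0,"jaw": 0.3}
    - {"tx": 0.035,"ty": 0,"tz": -0.005,"turn": 0,"jaw": 0.3}
    - {"tx": 0.042,"ty": 0,"tz": -0.006,"turn": 0,"jaw": 0.3}
    - {"tx": 0.049,"ty": 0,"tz": -0.007,"turn": 0,"jaw": 0.3}
    - {"tx": 0.056,"ty": 0,"tz": -0.008,"turn": 0,"jaw": 0.3}
    - {"tx": 0.063,"ty": 0,"tz": -0.009,"turn": 0,"jaw": 0.3}
    - {"tx": 0.07,"ty": 0,"tz": -0.01,"turn": 0,"jaw": 0.3}
    - {"tx": 0.077,"ty": 0,"tz": -0.011,"turn": 0,"jaw": 0.3}
    - {"tx": 0.084,"ty": 0,"tz": -0.012,"turn": 0,"jaw": 0.3}

```text
t: 13.45
tool_pos: [0.5781, 0.0174, 0.0088]
orientation: [2.15, 2.291, 0.0]
force: [-1.0, -2.1, 0.4]
opening: 0.028
```

Emit:
drive_tool:
  steps:
    - {"tx": 0.007,"ty": 0,"tz": -0.001,"turn": 0,"jaw": 0.3}
    - {"tx": 0.014,"ty": 0,"tz": -0.002,"turn": 0,"jaw": 0.3}
    - {"tx": 0.021,"ty": 0,"tz": -0.003,"turn": 0,"jaw": 0.3}
    - {"tx": 0.028,"ty": 0,"tz": -0.004,"turn": 0,"jaw": 0.3}
    - {"tx": 0.035,"ty": 0,"tz": -0.005,"turn": 0,"jaw": 0.3}
    - {"tx": 0.042,"ty": 0,"tz": -0.006,"turn": 0,"jaw": 0.3}
    - {"tx": 0.049,"ty": 0,"tz": -0.007,"turn": 0,"jaw": 0.3}
    - {"tx": 0.056,"ty": 0,"tz": -0.008,"turn": 0,"jaw": 0.3}
    - {"tx": 0.063,"ty": 0,"tz": -0.009,"turn": 0,"jaw": 0.3}
    - {"tx": 0.07,"ty": 0,"tz": -0.01,"turn": 0,"jaw": 0.3}
    - {"tx": 0.077,"ty": 0,"tz": -0.011,"turn": 0,"jaw": 0.3}
    - {"tx": 0.084,"ty": 0,"tz": -0.012,"turn": 0,"jaw": 0.3}

```text
t: 14.65
tool_pos: [0.5765, 0.0426, 0.0124]
orientation: [2.15, 2.291, 0.0]
force: [0.0, -3.2, 0.8]
opening: 0.0279
```

```bash
python3 - <<'E'
from h import *
p,d=robot.read_camera('scene');cv2.imwrite('pics/sc11.png',cv2.resize(p[120:240,180:320],None,fx=5,fy=5,interpolation=cv2.INTER_CUBIC))
plan([])
E
```

```text
t 14.7 ramp [0.0521 0.0001 0.0123] F [-0.36 -1.49  0.06] open 0.028 q [-0.01  0.22  1.71  0.    1.21 -0.08] zaxis [-0.  0. -1.]
turn 0.0005079806032365242 deg 0.09143650858257436
```

View pics/sc11.png

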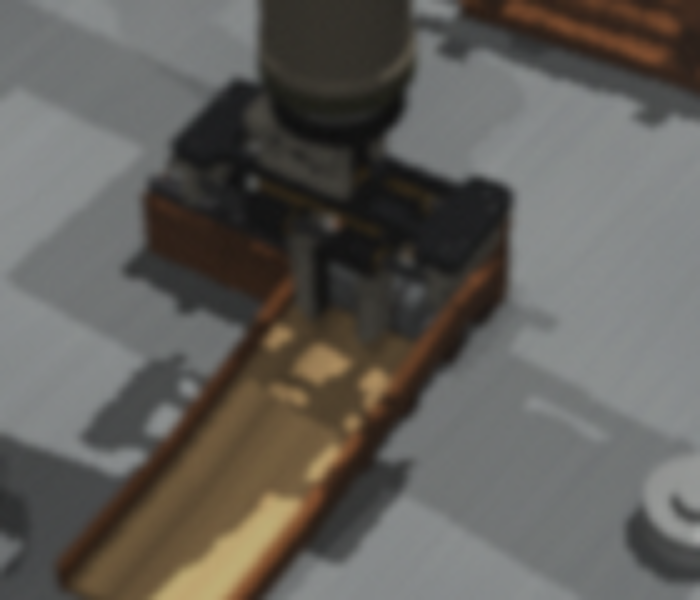

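Emit:
drive_tool:
  steps:
    - {"tx": 0.007,"ty": 0,"tz": -0.001,"turn": 0,"jaw": 0.3}
    - {"tx": 0.014,"ty": 0,"tz": -0.002,"turn": 0,"jaw": 0.3}
    - {"tx": 0.021,"ty": 0,"tz": -0.003,"turn": 0,"jaw": 0.3}
    - {"tx": 0.028,"ty": 0,"tz": -0.004,"turn": 0,"jaw": 0.3}
    - {"tx": 0.034,"ty": 0,"tz": -0.005,"turn": 0,"jaw": 0.3}
    - {"tx": 0.039,"ty": 0,"tz": -0.006,"turn": 0,"jaw": 0.3}
    - {"tx": 0.044,"ty": 0,"tz": -0.007,"turn": 0,"jaw": 0.3}
    - {"tx": 0.049,"ty": 0,"tz": -0.007,"turn": 0,"jaw": 0.3}
    - {"tx": 0.054,"ty": 0,"tz": -0.008,"turn": 0,"jaw": 0.3}
    - {"tx": 0.059,"ty": 0,"tz": -0.008,"turn": 0,"jaw": 0.3}
    - {"tx": 0.064,"ty": 0,"tz": -0.009,"turn": 0,"jaw": 0.3}
    - {"tx": 0.069,"ty": 0,"tz": -0.009,"turn": 0,"jaw": 0.3}

```text
t: 15.9
tool_pos: [0.575, 0.0634, 0.0149]
orientation: [-2.15, -2.291, 0.0]
force: [-0.6, -0.6, 0.5]
opening: 0.0281
```

Emit:
drive_tool:
  steps:
    - {"tx": 0.005,"ty": 0,"tz": 0,"turn": 0,"jaw": 0.3}
    - {"tx": 0.01,"ty": 0,"tz": 0,"turn": 0,"jaw": 0.3}
    - {"tx": 0.015,"ty": 0,"tz": 0,"turn": 0,"jaw": 0.3}
    - {"tx": 0.02,"ty": 0,"tz": 0,"turn": 0,"jaw": 0.3}
    - {"tx": 0.025,"ty": 0,"tz": 0,"turn": 0,"jaw": 0.3}
    - {"tx": 0.03,"ty": 0,"tz": 0,"turn": 0,"jaw": 0.3}
    - {"tx": 0.035,"ty": 0,"tz": 0,"turn": 0,"jaw": 0.3}
    - {"tx": 0.042,"ty": 0,"tz": 0,"turn": 0,"jaw": 0.3}
    - {"tx": 0.049,"ty": 0,"tz": 0,"turn": 0,"jaw": 0.3}
    - {"tx": 0.056,"ty": 0,"tz": 0,"turn": 0,"jaw": 0.3}
    - {"tx": 0.063,"ty": 0,"tz": 0,"turn": 0,"jaw": 0.3}
    - {"tx": 0.068,"ty": 0,"tz": 0,"turn": 0,"jaw": 0.3}

```text
t: 17.1
tool_pos: [0.5738, 0.0836, 0.015]
orientation: [-2.15, -2.291, -0.0]
force: [-0.6, 0.2, 0.8]
opening: 0.0276
```

```bash
python3 - <<'E'
from h import *
plan([])
p,d=robot.read_camera('scene');cv2.imwrite('pics/sc12.png',cv2.resize(p[110:230,190:330],None,fx=5,fy=5,interpolation=cv2.INTER_CUBIC))
E
```

```text
t 17.1 ramp [0.0928 0.0001 0.015 ] F [-0.57  0.18  0.77] open 0.0276 q [ 0.06  0.22  1.71  0.    1.22 -0.01] zaxis [-0.  0. -1.]
turn 0.0005063315712736594 deg 0.09113968282925869
```

View pics/sc12.png

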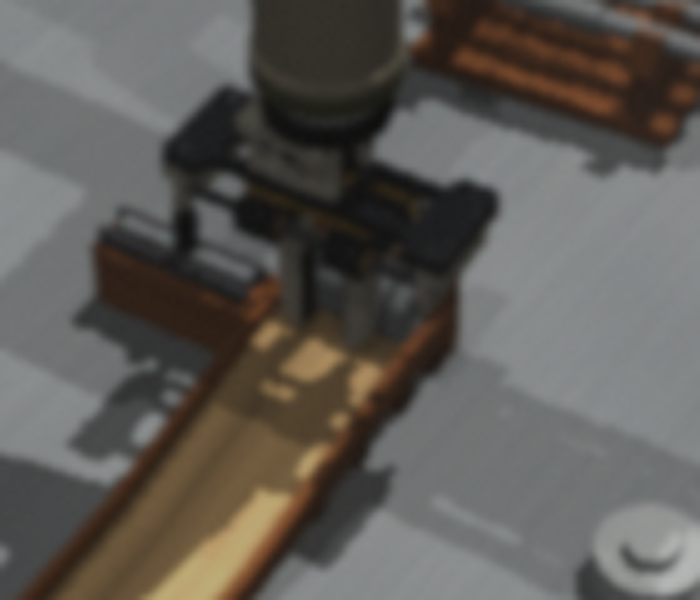

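The force fell to zero, so the sleeve has probably rolled to the stop. I'll raise straight up, back off and verify.

Emit:
drive_tool:
  steps:
    - {"tx": 0,"ty": 0,"tz": -0.05,"turn": 0,"jaw": 0.3}
    - {"tx": 0,"ty": 0,"tz": -0.15,"turn": 0,"jaw": 0.3}
    - {"tx": 0,"ty": 0,"tz": -0.3,"turn": 0,"jaw": 0.3}
    - {"tx": -0.1,"ty": 0,"tz": -0.43,"turn": 0,"jaw": 0.1}
    - {"tx": -0.25,"ty": 0,"tz": -0.43,"turn": 0,"jaw": 0}
    - {"tx": -0.4,"ty": 0,"tz": -0.43,"turn": 0,"jaw": 0}
    - {"tx": -0.5,"ty": 0,"tz": -0.43,"turn": 0,"jaw": 0}
    - {"tx": -0.5,"ty": 0,"tz": -0.43,"turn": 0,"jaw": 0}

```text
t: 17.95
tool_pos: [0.5836, -0.0704, 0.1455]
orientation: [2.153, 2.285, -0.0]
force: [0.1, -0.1, -0.2]
opening: 0.0004
```

```bash
python3 - <<'E'
from h import *
plan([])
p,d=robot.read_camera('scene');cv2.imwrite('pics/sc13.png',cv2.resize(p[110:230,190:330],None,fx=5,fy=5,interpolation=cv2.INTER_CUBIC))
X=cloud('scene',d)
p,d=robot.read_camera('top');cv2.imwrite('pics/top13.png',cv2.resize(p[180:280,200:330],None,fx=5,fy=5,interpolation=cv2.INTER_CUBIC))
Xt=cloud('top',d);print([(u,*(toR(Xt[206,u])*1000).round(0).astype(int).tolist()) for u in range(216,250,2)])
A=np.r_[X.reshape(-1,3),Xt.reshape(-1,3)];B=(A[:,:2]-O)@np.c_[ex,ey];k=(A[:,2]>.076)&(A[:,2]<.1)&(abs(B[:,0]-.098)<.02)&(B[:,1]>.08)&(B[:,1]<.125)
print('knob ramp',B[k].mean(0),B[k].min(0),B[k].max(0),k.sum())
E
```

```text
t 17.95 ramp [-6.150e-02 -1.000e-04  1.455e-01] F [ 0.15 -0.06 -0.16] open 0.0004 q [-0.21  0.12  1.57 -0.    1.45 -0.27] zaxis [ 0.001 -0.002 -1.   ]
turn -0.0008711645699432275 deg -0.15680962258978093
[(216, 173, -13, 1), (218, 159, -7, 79), (220, 153, -7, 81), (222, 149, -8, 66), (224, 142, -7, 74), (226, 136, -6, 78), (228, 130, -6, 78), (230, 124, -6, 76), (232, 118, -6, 74), (234, 112, -6, 73), (236, 107, -8, 36), (238, 101, -8, 36), (240, 95, -8, 39), (242, 89, -8, 35), (244, 83, -8, 31), (246, 76, -7, 36), (248, 70, -7, 34)]
knob ramp [0.09915931 0.10465512] [0.09146439 0.09869936] [0.10599561 0.11070232] 24
```

View pics/sc13.png

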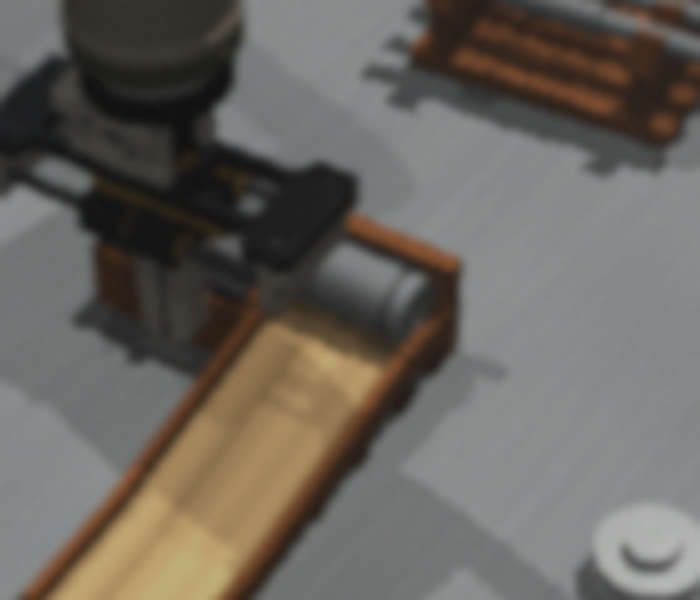

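View pics/top13.png

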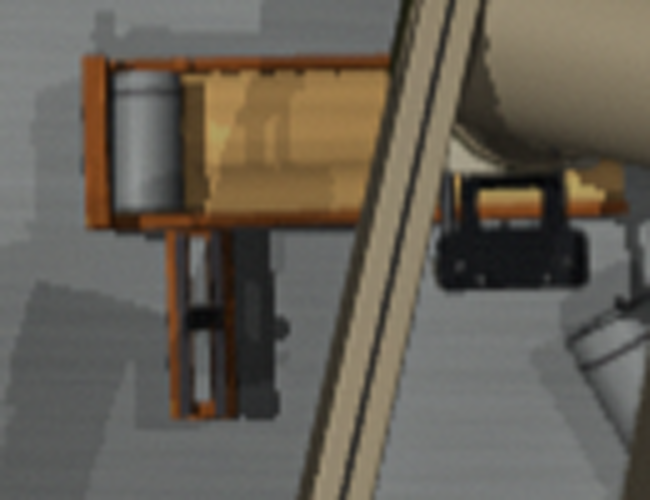

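The sleeve sits against the stop: its top is at ramp x≈129, z≈0.077. The knob is at ramp (98–99, 105) mm. Next I'll move the closed fingers to the robot side of the knob.

Emit:
drive_tool:
  steps:
    - {"tx": 0.1,"ty": -0.12,"tz": 0,"turn": 0,"jaw": 0}
    - {"tx": 0.2,"ty": -0.24,"tz": 0,"turn": 0,"jaw": 0}
    - {"tx": 0.3,"ty": -0.36,"tz": 0,"turn": 0,"jaw": 0}
    - {"tx": 0.4,"ty": -0.48,"tz": 0,"turn": 0,"jaw": 0}
    - {"tx": 0.5,"ty": -0.5,"tz": 0,"turn": 0,"jaw": 0}
    - {"tx": 0.533,"ty": -0.5,"tz": 0,"turn": 0,"jaw": 0}
    - {"tx": 0.533,"ty": -0.5,"tz": 0.1,"turn": 0,"jaw": 0}
    - {"tx": 0.533,"ty": -0.5,"tz": 0.2,"turn": 0,"jaw": 0}
    - {"tx": 0.533,"ty": -0.5,"tz": 0.25,"turn": 0,"jaw": 0}
    - {"tx": 0.533,"ty": -0.5,"tz": 0.25,"turn": 0,"jaw": 0}

```text
t: 19.05
tool_pos: [0.4218, 0.084, 0.0668]
orientation: [-2.146, -2.29, 0.005]
force: [-0.0, 0.0, 0.5]
opening: 0.0004
```

```bash
cat > look.py <<'E'
import sys
from h import *
plan([(.0985,.150,.033),(.0985,.15,.04)])
p,d=robot.read_camera('scene');x0,y0=180,120
f=7;a=cv2.resize(p[y0:y0+85,x0:x0+110],None,fx=f,fy=f,interpolation=cv2.INTER_CUBIC)
r=toR(robot.read_state()['tool_pos'])
for i in(-.0075,.0075):
  for j in (-.0175,.0175):
    q=proj('scene',[W(r[0]+i,r[1]+j,r[2]+.037)])[0];cv2.circle(a,tuple(int(v) for v in ((q-[x0,y0]+.5)*f)),3,(0,255,0),-1)
cv2.imwrite(sys.argv[1],cv2.convertScaleAbs(a,alpha=1.5))
X=cloud('scene',d);B=np.c_[(X.reshape(-1,3)[:,:2]-O)@np.c_[ex,ey],X.reshape(-1,3)[:,2]]
k=(abs(B[:,0]-r[0])<.013)&(abs(B[:,1]-r[1])<.025)&(B[:,2]>.055)&(B[:,2]<r[2]+.1)
if k.any(): print('finger min z',np.sort(B[k][:,2])[:6].round(3),'y range',np.percentile(B[k][:,1],[2,98]),'x range',np.percentile(B[k][:,0],[2,98]))
E
python3 look.py pics/sc14.png
```

```text
t 19.05 ramp [0.1026 0.1519 0.0668] F [-0.02  0.04  0.53] open 0.0004 q [ 0.08 -0.25  2.07 -0.    1.33  0.01] zaxis [-0.004 -0.    -1.   ]
turn 0.0008651745696509911 deg 0.1557314225371784
(0.0985, 0.15, 0.033) -> [-0.0138  0.0067  0.1126]
(0.0985, 0.15, 0.04) -> [-0.0138  0.0066  0.0892]
finger min z [0.056 0.056 0.056 0.057 0.057 0.057] y range [0.1297298  0.16649562] x range [0.09085374 0.11177269]
```

View pics/sc14.png

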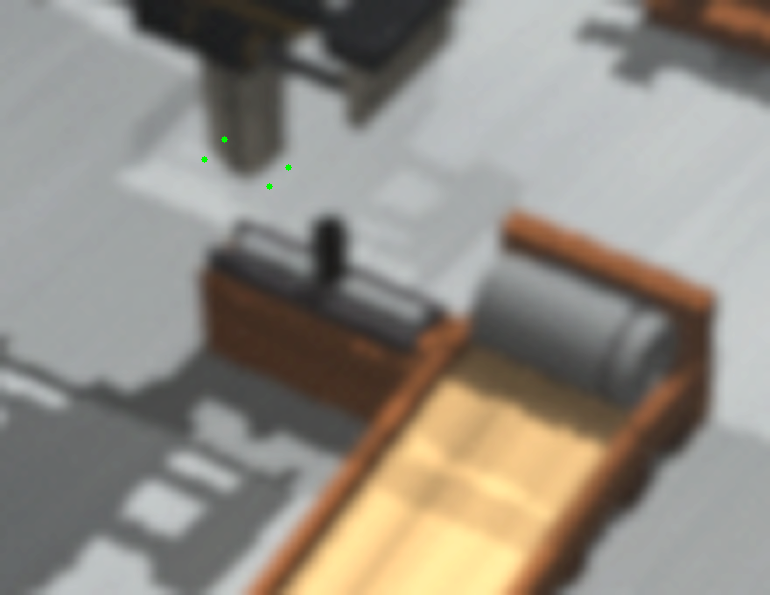

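Emit:
drive_tool:
  steps:
    - {"tx": -0.009,"ty": 0,"tz": 0.05,"turn": 0,"jaw": 0}
    - {"tx": -0.009,"ty": 0,"tz": 0.1,"turn": 0,"jaw": 0}
    - {"tx": -0.009,"ty": 0,"tz": 0.103,"turn": 0,"jaw": 0}
    - {"tx": -0.009,"ty": 0,"tz": 0.103,"turn": 0,"jaw": 0}

```text
t: 19.5
tool_pos: [0.4245, 0.0812, 0.0393]
orientation: [2.149, 2.29, 0.001]
force: [-0.1, -0.6, -0.5]
opening: 0.0007
```

```bash
python3 look.py pics/sc15.png
```

```text
t 19.5 ramp [0.0996 0.1493 0.0393] F [-0.05 -0.58 -0.51] open 0.0007 q [ 0.07 -0.22  2.1  -0.    1.26  0.01] zaxis [ 0.001  0.    -1.   ]
turn 0.0005293129827993582 deg 0.09527633690388447
(0.0985, 0.15, 0.033) -> [-0.0038 -0.0022  0.0209]
(0.0985, 0.15, 0.04) -> [-0.0038 -0.0022 -0.0024]
finger min z [0.055 0.055 0.055 0.055 0.056 0.056] y range [0.12752357 0.16399488] x range [0.08889099 0.10990609]
```

View pics/sc15.png

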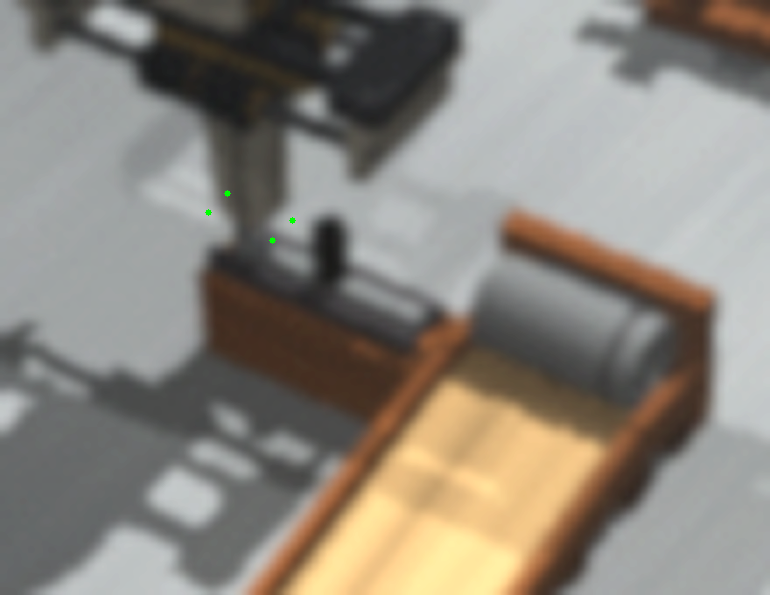

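Emit:
drive_tool:
  steps:
    - {"tx": -0.002,"ty": 0,"tz": 0.01,"turn": 0,"jaw": 0}
    - {"tx": -0.002,"ty": 0.01,"tz": 0.018,"turn": 0,"jaw": 0}
    - {"tx": -0.002,"ty": 0.025,"tz": 0.018,"turn": 0,"jaw": 0}
    - {"tx": -0.002,"ty": 0.04,"tz": 0.018,"turn": 0,"jaw": 0}
    - {"tx": -0.002,"ty": 0.048,"tz": 0.018,"turn": 0,"jaw": 0}
    - {"tx": -0.002,"ty": 0.056,"tz": 0.018,"turn": 0,"jaw": 0}
    - {"tx": -0.002,"ty": 0.064,"tz": 0.018,"turn": 0,"jaw": 0}
    - {"tx": -0.002,"ty": 0.072,"tz": 0.018,"turn": 0,"jaw": 0}
    - {"tx": -0.002,"ty": 0.08,"tz": 0.018,"turn": 0,"jaw": 0}
    - {"tx": -0.002,"ty": 0.088,"tz": 0.018,"turn": 0,"jaw": 0}
    - {"tx": -0.002,"ty": 0.096,"tz": 0.018,"turn": 0,"jaw": 0}
    - {"tx": -0.002,"ty": 0.104,"tz": 0.018,"turn": 0,"jaw": 0}

```text
t: 20.75
tool_pos: [0.455, 0.0825, 0.0327]
orientation: [-2.15, -2.291, 0.0]
force: [-1.2, -0.1, -0.2]
opening: 0.0005
```

```bash
python3 look.py pics/sc16.png
```

```text
t 20.75 ramp [0.099  0.1188 0.0327] F [-1.23 -0.15 -0.25] open 0.0005 q [ 0.07 -0.12  2.02 -0.    1.24  0.  ] zaxis [-0. -0. -1.]
turn 0.0004856041588733685 deg 0.08740874859720633
(0.0985, 0.15, 0.033) -> [-0.0016 -0.1039 -0.0011]
(0.0985, 0.15, 0.04) -> [-0.0016 -0.1039 -0.0244]
finger min z [0.055 0.055 0.055 0.056 0.056 0.056] y range [0.09461948 0.1390905 ] x range [0.08733808 0.10376249]
```

View pics/sc16.png

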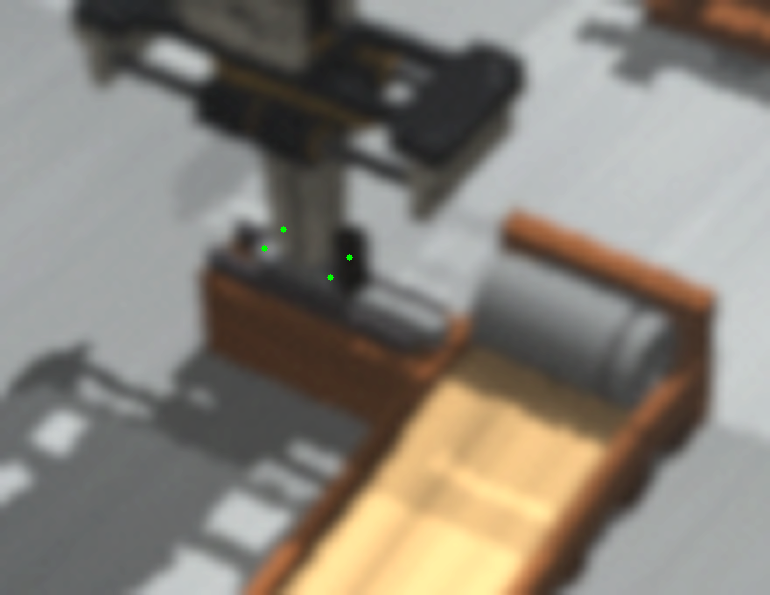

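Emit:
drive_tool:
  steps:
    - {"tx": 0,"ty": 0.008,"tz": 0,"turn": 0,"jaw": 0}
    - {"tx": 0,"ty": 0.016,"tz": 0,"turn": 0,"jaw": 0}
    - {"tx": 0,"ty": 0.024,"tz": 0,"turn": 0,"jaw": 0}
    - {"tx": 0,"ty": 0.032,"tz": 0,"turn": 0,"jaw": 0}
    - {"tx": 0,"ty": 0.04,"tz": 0,"turn": 0,"jaw": 0}
    - {"tx": 0,"ty": 0.048,"tz": 0,"turn": 0,"jaw": 0}
    - {"tx": 0,"ty": 0.056,"tz": 0,"turn": 0,"jaw": 0}
    - {"tx": 0,"ty": 0.064,"tz": 0,"turn": 0,"jaw": 0}
    - {"tx": 0,"ty": 0.072,"tz": 0,"turn": 0,"jaw": 0}
    - {"tx": 0,"ty": 0.08,"tz": 0,"turn": 0,"jaw": 0}
    - {"tx": 0,"ty": 0.088,"tz": 0,"turn": 0,"jaw": 0}
    - {"tx": 0,"ty": 0.096,"tz": 0,"turn": 0,"jaw": 0}

```text
t: 22.0
tool_pos: [0.4838, 0.0843, 0.0327]
orientation: [2.15, 2.291, -0.0]
force: [-2.1, -1.6, -0.0]
opening: 0.0005
```

Emit:
drive_tool:
  steps:
    - {"tx": 0,"ty": 0.007,"tz": 0,"turn": 0,"jaw": 0}
    - {"tx": 0,"ty": 0.014,"tz": 0,"turn": 0,"jaw": 0}
    - {"tx": 0,"ty": 0.021,"tz": 0,"turn": 0,"jaw": 0}
    - {"tx": 0,"ty": 0.028,"tz": 0,"turn": 0,"jaw": 0}
    - {"tx": 0,"ty": 0.034,"tz": 0,"turn": 0,"jaw": 0}
    - {"tx": 0,"ty": 0.038,"tz": 0,"turn": 0,"jaw": 0}
    - {"tx": 0,"ty": 0.042,"tz": 0,"turn": 0,"jaw": 0}
    - {"tx": 0,"ty": 0.046,"tz": 0,"turn": 0,"jaw": 0}
    - {"tx": 0,"ty": 0.05,"tz": 0,"turn": 0,"jaw": 0}

```text
t: 22.9
tool_pos: [0.4986, 0.0853, 0.0327]
orientation: [-2.15, -2.291, 0.0]
force: [-1.9, -1.2, 0.6]
opening: 0.0005
```

```bash
python3 look.py pics/sc17.png
```

```text
t 22.9 ramp [0.0991 0.0751 0.0327] F [-1.86 -1.15  0.6 ] open 0.0005 q [ 0.07  0.    1.9  -0.    1.24  0.  ] zaxis [-0. -0. -1.]
turn 0.0004877500904332242 deg 0.08779501627798035
(0.0985, 0.15, 0.033) -> [-0.0016 -0.2498 -0.0009]
(0.0985, 0.15, 0.04) -> [-0.0016 -0.2498 -0.0242]
finger min z [0.055 0.056 0.056 0.056 0.056 0.056] y range [0.05200179 0.09759002] x range [0.08718461 0.1066847 ]
```

View pics/sc17.png

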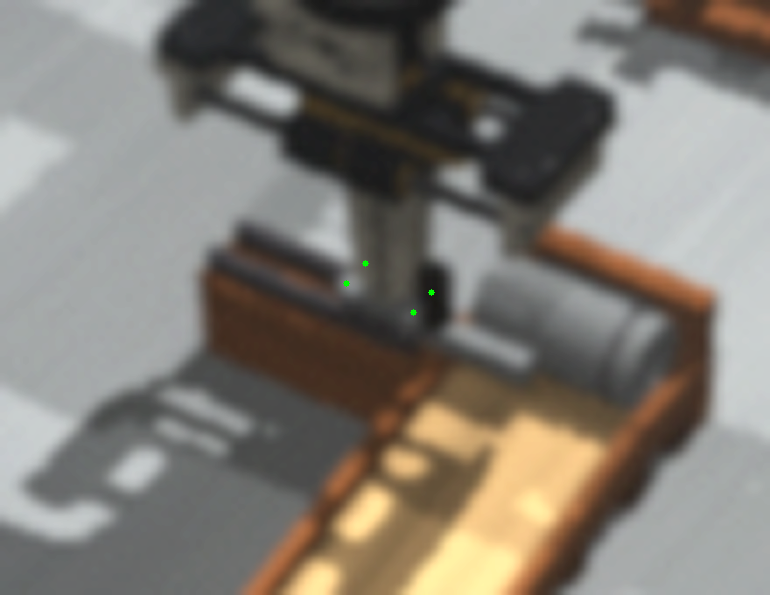

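Emit:
drive_tool:
  steps:
    - {"tx": 0,"ty": 0.003,"tz": 0,"turn": 0,"jaw": 0}
    - {"tx": 0,"ty": 0.006,"tz": 0,"turn": 0,"jaw": 0}
    - {"tx": 0,"ty": 0.008,"tz": 0,"turn": 0,"jaw": 0}

```text
t: 23.25
tool_pos: [0.501, 0.0854, 0.0327]
orientation: [-2.15, -2.291, -0.0]
force: [-1.5, -1.5, 0.1]
opening: 0.0001
```

Emit:
drive_tool:
  steps:
    - {"tx": 0,"ty": 0.003,"tz": 0,"turn": 0,"jaw": 0}
    - {"tx": 0,"ty": 0.005,"tz": 0,"turn": 0,"jaw": 0}

```text
t: 23.45
tool_pos: [0.5026, 0.0855, 0.0327]
orientation: [2.15, 2.291, 0.0]
force: [-1.0, -0.8, 1.1]
opening: 0.0008
```

Emit:
drive_tool:
  steps:
    - {"tx": 0,"ty": 0.003,"tz": 0,"turn": 0,"jaw": 0}
    - {"tx": 0,"ty": 0.005,"tz": 0,"turn": 0,"jaw": 0}

```text
t: 23.65
tool_pos: [0.5027, 0.0855, 0.0326]
orientation: [-2.149, -2.29, 0.003]
force: [-10.4, -1.2, 6.5]
opening: 0.0007
```

Emit:
drive_tool:
  steps:
    - {"tx": 0,"ty": 0.003,"tz": 0,"turn": 0,"jaw": 0}
    - {"tx": 0,"ty": 0.005,"tz": 0,"turn": 0,"jaw": 0}

```text
t: 23.85
tool_pos: [0.5027, 0.0855, 0.0325]
orientation: [-2.147, -2.288, 0.007]
force: [-18.0, -2.4, 14.2]
opening: 0.0003
```

The hard end is reached: the force has risen to 18 N and the tool has stopped. Backing off along the same line, then up.

Emit:
drive_tool:
  steps:
    - {"tx": 0,"ty": -0.02,"tz": 0,"turn": 0,"jaw": 0}
    - {"tx": 0,"ty": -0.06,"tz": 0,"turn": 0,"jaw": 0}
    - {"tx": 0,"ty": -0.09,"tz": 0,"turn": 0,"jaw": 0}
    - {"tx": 0,"ty": -0.1,"tz": -0.12,"turn": 0,"jaw": 0}
    - {"tx": 0,"ty": -0.2,"tz": -0.28,"turn": 0,"jaw": 0}
    - {"tx": 0,"ty": -0.3,"tz": -0.44,"turn": 0,"jaw": 0}
    - {"tx": 0.15,"ty": -0.33,"tz": -0.5,"turn": 0,"jaw": 0}
    - {"tx": 0.3,"ty": -0.33,"tz": -0.5,"turn": 0,"jaw": 0}
    - {"tx": 0.45,"ty": -0.33,"tz": -0.5,"turn": 0,"jaw": 0}
    - {"tx": 0.6,"ty": -0.33,"tz": -0.5,"turn": 0,"jaw": 0}
    - {"tx": 0.6,"ty": -0.33,"tz": -0.5,"turn": 0,"jaw": 0}
    - {"tx": 0.6,"ty": -0.33,"tz": -0.5,"turn": 0,"jaw": 0}

```text
t: 25.05
tool_pos: [0.3948, 0.2599, 0.1827]
orientation: [2.146, 2.294, -0.0]
force: [-0.4, -0.4, -0.2]
opening: 0.0004
```

```bash
python3 - <<'E'
from h import *
plan([])
p,d=robot.read_camera('scene');cv2.imwrite('pics/sc18.png',cv2.resize(p[100:320,100:360],None,fx=3,fy=2.7,interpolation=cv2.INTER_CUBIC))
X=cloud('scene',d)
p,d=robot.read_camera('top');cv2.imwrite('pics/top18.png',cv2.resize(p[110:290,200:410],None,fx=3.3,fy=3.3,interpolation=cv2.INTER_CUBIC))
Xt=cloud('top',d);print([(u,*(toR(Xt[206,u])*1000).round(0).astype(int).tolist()) for u in range(216,250,2)])
for A in(X.reshape(-1,3),Xt.reshape(-1,3)):
    B=(A[:,:2]-O)@np.c_[ex,ey];k=(A[:,2]>.078)&(A[:,2]<.1)&(abs(B[:,0]-.098)<.012)&(B[:,1]>.03)&(B[:,1]<.125)
    print('knob ramp',B[k].mean(0) if k.any() else None,k.sum())
E
```

```text
t 25.05 ramp [0.2798 0.1679 0.1827] F [-0.43 -0.44 -0.19] open 0.0004 q [ 0.47 -0.22  1.83 -0.    1.53  0.41] zaxis [ 0. -0. -1.]
turn 0.0013752577473736124 deg 0.24754639452725022
[(216, 173, -13, 0), (218, 62, 82, 1193), (220, 154, -7, 73), (222, 148, -7, 70), (224, 142, -7, 72), (226, 136, -6, 74), (228, 130, -6, 77), (230, 124, -6, 77), (232, 118, -5, 80), (234, 62, 82, 1193), (236, 107, -8, 35), (238, 101, -8, 38), (240, 95, -8, 40), (242, 89, -8, 29), (244, 83, -7, 37), (246, 77, -8, 30), (248, 70, -7, 37)]
knob ramp [0.0949888  0.04485447] 31
knob ramp [0.09866434 0.04609006] 23
```

View pics/sc18.png

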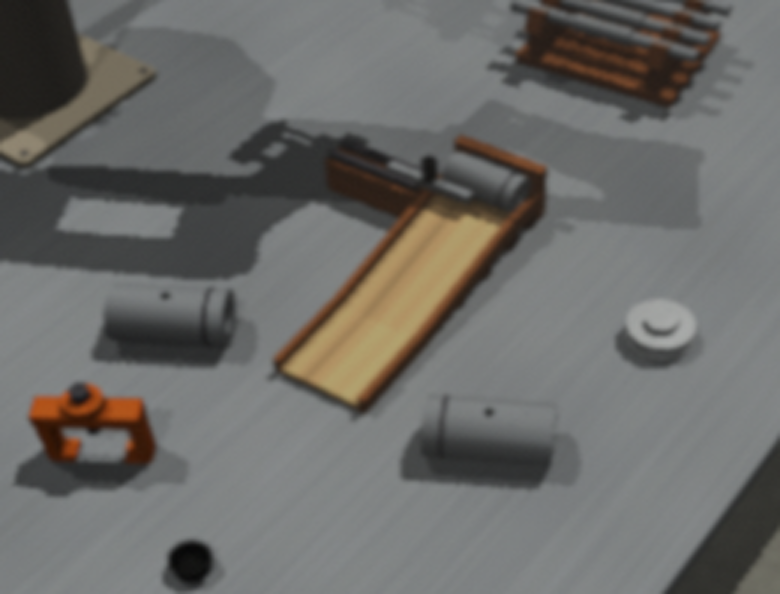

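View pics/top18.png

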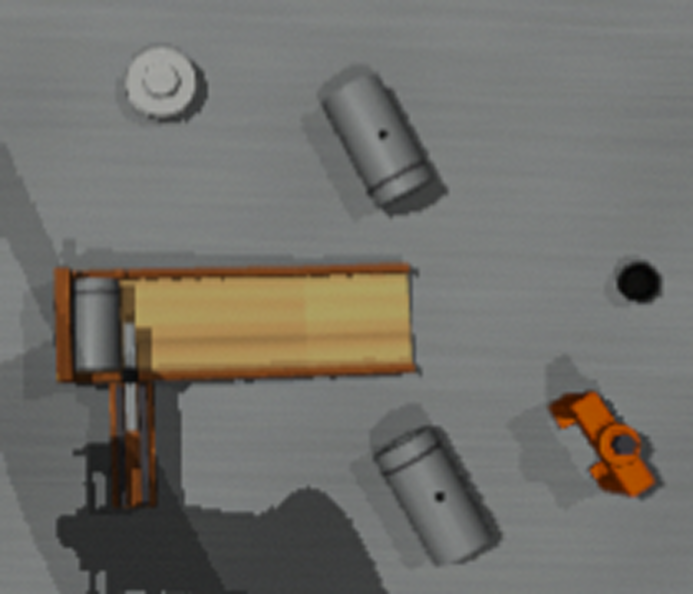

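The sleeve is against the stop at top crop (97,325). The bar stands behind it, and the knob measures about 46 mm against 48 mm nominal. The bystanders look unmoved and the arm is clear, so I'm handing in.

```bash
python3 -c "
from plant import robot
print(robot.close_job(), robot.read_state()['t'])"
```

```text
the job is handed in; nothing more can be done
the job is handed in; nothing more can be done
```

The sleeve is locked in against the stop, and I handed the job in at about 25 s of the 64 s allowed.

**Sleeve:** I pushed it up the slope from behind with two slightly opened fingers at about 20 mm/s, with roughly 2–3 N. It rolled over the crest to the stop by itself. The last pictures put its axis at ramp x ≈ 128 mm, with its top about 77 mm up.

**Keeper:** I pushed the knob with closed fingers until it hit its hard end. The wrist force there rose to about 18 N sideways and 14 N vertically (about 23 N in all). The knob's final position measured ramp y ≈ 45–46 mm against 48 mm nominal, within camera error. The bar stands across the lane behind the sleeve.

**Bystanders and arm:** The puller, pulley and seal cup look unmoved by eye; I did not measure them again. The arm ended clear of everything, with about zero force.

**Disagreement:** The state's TCP height read about 37–39 mm lower than the fingertips seen by the cameras. The fingers went below the lane floor by the state's reading without any contact force, so I used the camera heights.

**Refused calls:** My first three move calls were refused for missing keys; nothing moved.

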